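Line up the soap dishes with the squeegee

TASK

Take the squeegee by its grip and, touching the dishes with its blade only, push the three soap dishes forward into one straight row until all three are pressed flat against the front of the drying rack's drip tray at the same moment, firmly enough to be felt but gently, under 15 N in all. Then stand the squeegee upright on its grey mat again, lying along it, and leave everything else where it is.

Things in the scene. Friction and masses are not known exactly. Their poses are not given: they have to be found in the camera images.
- squeegee: upright hand squeegee, 0.28 kg. Green grip bar: 22 mm thick (x), 100 mm long (y), 50 to 92 mm above the origin, on an 18 mm neck. Below it a straight aluminium blade bar 24 mm thick (x), 260 mm long (y), 36 mm high from the origin up; it swivels up to 0.15 rad about the upright axis (spring 1.0 N m/rad), settling flat on what it pushes. Origin: middle of the blade's underside; axes of the grip
- mat: the squeegee's grey mat, fixed, 120 mm (own x) by 300 mm (own y), 3 mm thick; origin in the middle of its underside. The squeegee stands in its middle, along it; it may be on either side of the counter
- rack: fixed wire drying rack 105 mm high, 360 wide (y), 220 deep (x, into the rack); origin on the counter, middle of its front. The drip tray under it sticks out: its straight front, 320 mm wide, 2 to 30 mm above the counter, parallel to y, stands at own x = -10 to -40 mm; just where differs each time and is not measured: see or feel it. It does not give when pressed gently
- dish_white: white ceramic soap dish, a square open tray 56 x 56 mm and 26 mm high, 0.1 kg or so; origin in the middle of its underside, x and y along its sides, z up
- dish_blue: blue ceramic soap dish, a square open tray 56 x 56 mm and 26 mm high, 0.1 kg or so; origin in the middle of its underside, x and y along its sides, z up
- dish_terracotta: terracotta soap dish, a square open tray 56 x 56 mm and 26 mm high, 0.1 kg or so; origin in the middle of its underside, x and y along its sides, z up
- soap_pump: stainless steel soap pump, 72 mm across and 166 mm high, spout to its own -x; stands on the counter, to be left where it is; origin in the middle of its underside
- tumbler: empty glass tumbler, 72 mm across, 100 mm high; stands on the counter, to be left where it is; origin in the middle of its underside
- brush: green scrub brush with white bristles, 210 mm long (own y), up to 45 mm wide, 32 mm high, lying on a cork mat of the same size as the squeegee's on the other side of the counter; to be left where it is; origin under its middle
- bowl: white ceramic bowl, 120 mm across, 55 mm high; stands on the counter, to be left where it is; origin in the middle of its underside
- mug: blue mug, 80 mm across, 90 mm high; stands on the counter, to be left where it is; origin in the middle of its underside
- jar: green glass jar, 70 mm across, 110 mm high; stands on the counter, to be left where it is; origin in the middle of its underside
Things that resemble listed ones, but are neither listed nor needed, are in the scene too. Of the things shaped like the dish_blue, the blue one is meant.

How it is judged (in metres and radians):
On the way:
1. all three dishes are pressed at once against the drip tray by the squeegee's blade, each with more than 0.3 N (contact force between each of dish_white, dish_blue, dish_terracotta and rack above 0.3 N and contact force between each of dish_white, dish_blue, dish_terracotta and squeegee above 0.3 N), for 0.2 s.
At the end, for the whole second after the job is handed in: Dishes flat on the counter, at rest, centres 30 to 78 mm in front of the rack, in one line within 6 mm, square to the rack within 0.05 rad; squeegee upright (0.08 rad), at rest on its mat, within 40 mm across and 60 mm along of its middle and 0.3 rad of its long side (angle between the y axis of each of dish_white, dish_blue, dish_terracotta and the y axis of rack, either way round below 0.05 rad and x of dish_white in the frame of rack between -0.078 and -0.03 m and angle between each of dish_white, dish_blue, dish_terracotta's own z axis and vertical below 0.06 rad and height (world z) of each of dish_white, dish_blue, dish_terracotta below 0.006 m and linear speed of each of dish_white, dish_blue, dish_terracotta, squeegee below 0.01 m/s and x of dish_blue in the frame of dish_white between -0.006 and 0.006 m and x of dish_terracotta in the frame of dish_white between -0.006 and 0.006 m and x of dish_blue in the frame of rack between -0.078 and -0.03 m and x of dish_terracotta in the frame of dish_blue between -0.006 and 0.006 m and x of dish_terracotta in the frame of rack between -0.078 and -0.03 m and x of squeegee in the frame of mat between -0.04 and 0.04 m and y of squeegee in the frame of mat between -0.06 and 0.06 m and angle between the y axis of squeegee and the y axis of mat, either way round below 0.3 rad and angle between squeegee's own z axis and vertical below 0.08 rad and height (world z) of squeegee below 0.01 m); the robot touches nothing.
It fails at once if the row is pressed against the drip tray with more than 15 N in all (contact force between rack and anything else above 15 N).
It fails at once if the fingers touch a dish: they are to be moved with the squeegee only (contact force between the fingers and dish_white above 0.5 N or contact force between the fingers and dish_blue above 0.5 N or contact force between the fingers and dish_terracotta above 0.5 N).
It fails at once if a dish tips (angle between any of dish_white, dish_blue, dish_terracotta's own z axis and vertical above 0.3 rad).
It fails at once if another thing on the counter is shifted by more than 15 mm (distance of any of soap_pump, tumbler, brush, bowl, mug, jar from where it was at the start of the episode above 0.015 m).
It also fails if it takes over 70 s, if anything falls off the work surface, if the arm or the gripper's body presses on something with over 40 N, if the wrist force passes 120 N, or if a joint passes its speed limit or range.

ROBOT

A 6-joint arm with a two-finger parallel gripper is mounted at the origin on the work surface. World frame = base frame: x ahead of the robot, y to its left, z up, the work surface at z = 0. Lengths are in mm, angles in rad, forces in N, time in s.
With the tool pointing down it reaches from about 400 to 925 mm from the base axis. Payload 12.5 kg.
Tool frame: the origin (TCP) lies on the mounting face of the last link; the fingertips stand 190 mm ahead of it and the grasp point (between the pads) lies 171 mm ahead of it (env.grasp_offset is the distance from the TCP to the grasp point, in mm); z points along the fingers, y is the direction in which the jaws open and shut (so a half turn about z gives the same grasp; the last joint's range is limited). The gripper opens to 95 mm and grips with 3 to 60 N. Pads are 20 mm wide; open, the fingers measure 119 mm over their backs; the gripper's body (75 mm by 180 mm) begins 59 mm behind the grasp point.
Start: joints at [-1.283, 0.491, 1.559, -0, 1.092, -0.106], TCP at [239.832, -577.153, 404.761] pointing down, gripper open.
Joint ranges: [-3.1, 3.1], [-0.84, 2.19], [0.05, 2.79], [-1.13, 4.28], [0.06, 2.93], [-2.69, 2.69]. Speed limits (rad/s): [2.22, 2.22, 2.79, 3.14, 3.14, 3.14].

INTERFACE

Orientations are given as [roll, pitch, yaw] about the fixed x, y, z axes, in that order (R = Rz(yaw) Ry(pitch) Rx(roll)).
In Python, from cell import env, viewer gives the robot as it stands.
- The arm moves only by the tool play_rows, never from a script. Its argument "increments" is a list of rows, each an object of numbers: "dx", "dy", "dz": the shift along the tool's x, y, z in mm; "rx", "ry", "rz": the turn, a rotation vector about the tool's x, y, z in units of 6 degrees (1.0 is 6 degrees). A call has 1 to 8 rows; each row is the pose to reach, as a shift and turn from the pose measured when the call began, along the tool's axes at that moment; what a row does not reach only later rows make up. A row lasts 1/12 s, in which the tool goes at most 41.7 mm and 7.16 degrees, less where a joint would pass 70% of its speed; a pose out of reach is approached as far as the arm can. A call with a gripper value outside its range is refused whole. "fingers" is the opening, from 0 (shut) to 1 (fully open), set as the call begins (left out, the last holds). The fingers move at their own pace and stop on an object; the grip force is fixed at half the most. Time passes only in rows, so rows that repeat a pose let the fingers close. It gives the time, the measured TCP pose, the force and the opening at its end, in the units of the state.
- env.state(): the state, without advancing time (a new reading comes with each control period).
- viewer.read_camera(name): name is "scene" or "top" or "wrist"; returns a dict with "image" (384x512x3 uint8, red, green, blue), "fx", "fy", "cx", "cy" (pixels), "rvec" (rotation vector, rad) and "tvec" (3), from world to camera coordinates, as OpenCV has them. Camera axes: x right, y down, z forward; pixel columns grow to the right and rows downward; lengths in mm; the calibration is good to about 2 mm. A picture is of the moment at which its call begins. There is no depth.
- env.job_done(): hands the job in, once; it reports no verdict.
The state is a dict: "t": time; "joints": joint angles; "qvel": joint speeds; "tau": joint torques, N m; "eef_pos": TCP position; "tcp_rot": TCP orientation; "ft_force": force on the tool from outside, world axes, zero at the start; "moment": the same for the moment, N m; "opening": opening from 0.0 (shut) to 1.0 (fully open).
Only numpy, scipy, OpenCV 4.12 (cv2) and the standard library are available. Lean on these libraries where they do the work, as an engineer would, in place of code of your own. Each camera call takes 0.05 s, during which the arm holds its last target.

## Working session

There is one attempt and no reset: what is moved stays moved. The work goes in short steps, Python scripts to look and compute and a tool call to move; the robot and the scene stay as the last step left them, time stands still between calls to the robot, and variables do not carry over. Pictures are saved under pics/ and viewed, and the job is handed in when it is done.

Besides the shell and the picture viewer there is one more tool, called as a command line: name --argument value ..., lists and objects as JSON in quotes. play_rows: Moves the arm, as the interface text tells. Its arguments: {"type":"object","properties":{"increments":{"type":"array","items":{"type":"object","properties":{"dx":{"type":"number"},"dy":{"type":"number"},"dz":{"type":"number"},"rx":{"type":"number"},"ry":{"type":"number"},"rz":{"type":"number"}}}},"fingers":{"type":"number"}},"required":["increments"]}

```bash
mkdir -p pics; ls
cat > h.py <<'E'
from cell import env, viewer
import numpy as np, cv2
def cam(n):
    c=viewer.read_camera(n); c['R']=cv2.Rodrigues(np.array(c['rvec'],float))[0]; c['t']=np.array(c['tvec'],float).ravel(); return c
def ray(c,u,v,z):
    d=c['R'].T@np.array([(u-c['cx'])/c['fx'],(v-c['cy'])/c['fy'],1]); o=-c['R'].T@c['t']
    return o+d*(z-o[2])/d[2]
def proj(c,p):
    q=c['R']@np.array(p,float)+c['t']; return q[0]/q[2]*c['fx']+c['cx'],q[1]/q[2]*c['fy']+c['cy']
def save(c,f,crop=None,s=1.5):
    im=c['image'][:,:,::-1]
    if crop: x0,y0,x1,y1=crop; im=im[y0:y1,x0:x1]
    cv2.imwrite('pics/'+f,cv2.resize(np.ascontiguousarray(im),None,fx=s,fy=s,interpolation=cv2.INTER_CUBIC))
E
python3 - <<'E'
from h import *
import pickle
for n in ['scene','top']:
    c=cam(n); save(c,n+'0.png'); pickle.dump(c,open(n+'0.pkl','wb')); print(n,-c['R'].T@c['t'],c['fx'])
print(env.state())
E
```

```text
pics
scene [1430.03447671 -652.82182405 1412.12638392] 497.9989254030211
top [ 393.66761218  -80.70969789 1614.25008275] 466.14522776203796
{'t': 0.1, 'joints': array([-1.28261275e+00,  4.91494944e-01,  1.55939569e+00, -4.17880799e-05,
        1.09167562e+00, -1.05613768e-01]), 'qvel': array([-6.05168312e-04, -2.03041064e-03, -3.42636605e-03, -1.98701150e-04,
        2.64923808e-05,  8.58959063e-04]), 'tau': array([ 9.93591348e-04, -6.13623619e+01, -2.58606434e+01,  6.93319389e-02,
        4.70313441e-02, -3.07354901e-05]), 'eef_pos': array([ 239.81335353, -577.13032745,  404.22030952]), 'tcp_rot': array([-3.14062058e+00, -6.57766217e-05,  3.93816598e-01]), 'ft_force': array([-0.33966822, -0.00430944,  0.28850048]), 'moment': array([ 0.0113152 , -0.05133033,  0.01673304]), 'opening': 1.0000553198025326}
```

View pics/top0.png

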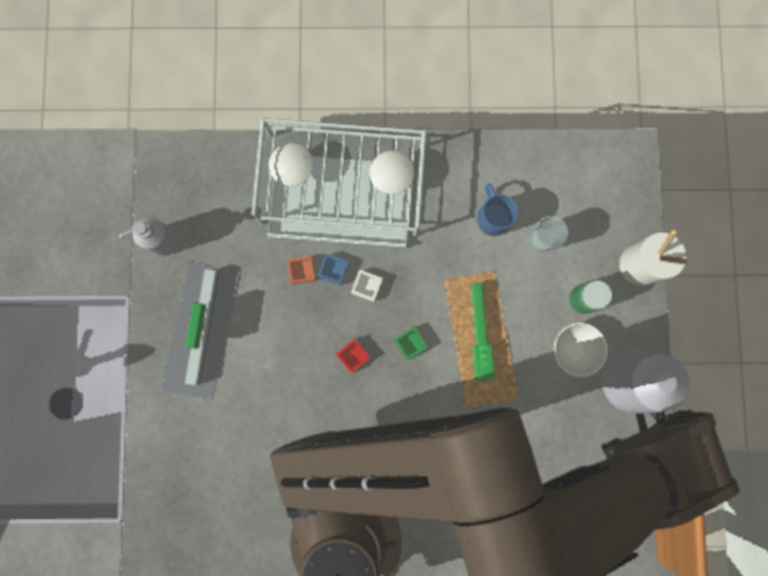

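View pics/scene0.png

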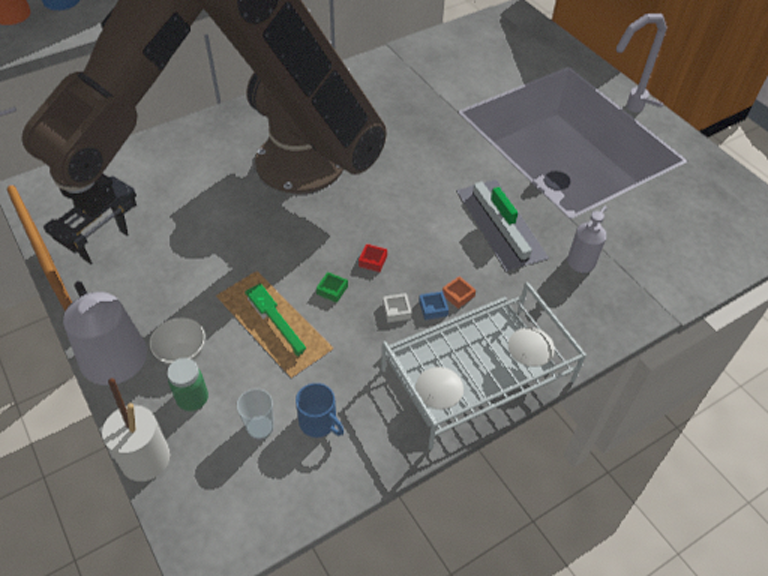

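The top view (768x576 scaled) shows the squeegee on its grey mat at about (200,325). The dishes are terracotta (301,270), blue (333,268) and white (366,284). Red (352,355) and green (410,342) trays are decoys, since the ones meant are terracotta, blue and white. I'll confirm in an enlarged crop and measure.

Run:
```python
from h import *
import pickle
c=pickle.load(open('top0.pkl','rb')); save(c,'crop1.png',(105,75,305,275),3.9)
hsv=cv2.cvtColor(c['image'],cv2.COLOR_RGB2HSV)
for n,(u,v) in dict(terra=(200,180),blue=(222,179),white=(244,190),red=(235,237),green=(273,228),grip=(130,217)).items(): print(n,hsv[v-1:v+2,u-1:u+2].reshape(-1,3).mean(0), ray(c,u,v,0)[:2].round())
```

```text
terra [  8.44444444 114.88888889 121.44444444] [611. 105.]
blue [105.33333333  93.33333333 132.77777778] [614.  28.]
white [ 36.22222222  17.44444444 187.44444444] [575. -49.]
red [  1.33333333 155.66666667 141.44444444] [412. -17.]
green [ 64.22222222 108.44444444 106.22222222] [ 442. -148.]
grip [ 67.11111111 137.88888889 145.        ] [483. 346.]
```

View pics/crop1.png

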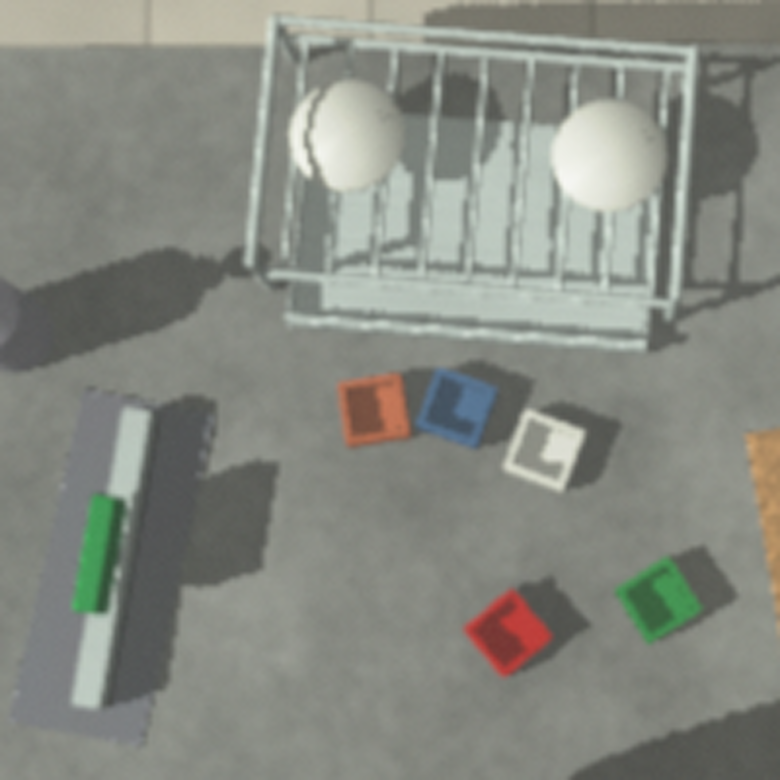

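The crop confirms it: terracotta (374,409), blue (457,407) and white (545,450) stand in front of the tray. Its lip runs from (288,320) to (648,347). Now the measurements.

```bash
cat > m.py <<'E'
from h import *
def big(m):
    cs,_=cv2.findContours(m.astype(np.uint8),cv2.RETR_EXTERNAL,cv2.CHAIN_APPROX_NONE); return max(cs,key=cv2.contourArea)
def rect(c,cnt,z):
    P=np.array([ray(c,u,v,z)[:2] for u,v in cnt.reshape(-1,2)],np.float32)
    (x,y),(w,h),a=cv2.minAreaRect(P); return round(x,1),round(y,1),round(w,1),round(h,1),round(a,1)
def near(c,u,v,r,f):
    hsv=cv2.cvtColor(c['image'],cv2.COLOR_RGB2HSV).astype(int); m=f(hsv[:,:,0],hsv[:,:,1],hsv[:,:,2]); w=np.zeros_like(m); w[v-r:v+r,u-r:u+r]=1; return big(m&w)
E
python3 - <<'E'
from m import *
import pickle
c=pickle.load(open('top0.pkl','rb'))
print('terra',rect(c,near(c,200,180,14,lambda h,s,v:((h<15)|(h>170))&(s>80)),26))
print('blue',rect(c,near(c,222,179,14,lambda h,s,v:(abs(h-107)<12)&(s>70)),26))
print('white',rect(c,near(c,244,190,14,lambda h,s,v:(v>170)),26))
print('red',rect(c,near(c,235,237,16,lambda h,s,v:((h<12)|(h>170))&(s>90)),26))
print('green',rect(c,near(c,273,228,16,lambda h,s,v:(abs(h-64)<12)&(s>80)),26))
print('grip',rect(c,near(c,130,217,25,lambda h,s,v:(abs(h-64)<12)&(s>100)),95))
def L(*ps,z):
    for p in ps: print(p,ray(c,p[0]/3.9+105,p[1]/3.9+75,z)[:2].round(1))
print('tray');L((288,322),(648,348),z=30)
print('rack top front');L((250,264),(678,312),z=105)
print('mat');L((87,388),(218,405),(12,720),(142,745),z=3)
print('blade top');L((124,406),(154,410),(72,706),(103,708),z=39)
s=pickle.load(open('scene0.pkl','rb'))
cnt=near(s,504//3*2-0,204*2//3,25,lambda h,s_,v:(abs(h-64)<14)&(s_>100)); x=cv2.boundingRect(cnt);print(x)
print(proj(s,[483,330,95]))
for n,p in dict(tr=(288,322),tr2=(648,348)).items():
    P=ray(c,p[0]/3.9+105,p[1]/3.9+75,30); print(n,np.array(proj(s,P))*1.5)
E
```

```text
terra (608.8, 100.3, 58.6, 57.7, 8.5)
blue (610.7, 27.4, 55.7, 57.1, 70.4)
white (572.0, -48.6, 56.9, 57.7, 69.0)
red (412.2, -17.3, 58.5, 57.8, 39.7)
green (440.2, -148.7, 55.6, 56.3, 31.5)
grip (479.4, 323.3, 21.6, 95.7, 81.4)
tray
(288, 322) [685.2 174.8]
(648, 348) [ 660.2 -142.9]
rack top front
(250, 264) [721.3 195.3]
(678, 312) [ 678.2 -165.6]
mat
(87, 388) [631.4 357.7]
(218, 405) [615.4 240.6]
(12, 720) [338.3 415.9]
(142, 745) [315.9 301.9]
blade top
(124, 406) [610.  315.3]
(154, 410) [606.3 289.1]
(72, 706) [351.1 353.9]
(103, 708) [349.2 327.4]
(328, 125, 17, 24)
(np.float64(337.4092199048594), np.float64(133.10193561638175))
tr [502.44840484 296.54672624]
tr2 [381.90090709 347.658138  ]
```

```bash
cat > go.py <<'E'
from h import *
from scipy.spatial.transform import Rotation as Ro
import sys
# go.py x y z yawdeg : TCP target, tool down -> increments
x,y,z,yaw=map(float,sys.argv[1:5])
s=env.state(); R=Ro.from_euler('xyz',s['tcp_rot']); T=Ro.from_euler('xyz',[np.pi,0,np.radians(yaw)])
d=R.inv().apply(np.array([x,y,z])-s['eef_pos']); r=(R.inv()*T).as_rotvec(degrees=True)/6
print('t',round(s['t'],2),'pos',s['eef_pos'].round(1),'yaw',np.degrees(s['tcp_rot']).round(2),'F',s['ft_force'].round(2),'d',d.round(1),'r',r.round(2),'rows',max(np.linalg.norm(d)/41.7,np.linalg.norm(r)*6/7.16).round(1))
E
python3 go.py 450 -150 430 85
```

```text
t 0.1 pos [ 239.8 -577.1  404.2] yaw [-179.94   -0.     22.56] F [-0.34 -0.    0.29] d [ 358.  -313.8  -25.5] r [-1.000e-02 -1.000e-02 -1.041e+01] rows 11.4
```

play_rows --increments '[{"dx": 45,"dy": -39,"dz": -3,"rz": -1.2},{"dx": 75,"dy": -65,"dz": -6,"rz": -2.4},{"dx": 105,"dy": -92,"dz": -9,"rz": -3.6},{"dx": 135,"dy": -118,"dz": -12,"rz": -4.8},{"dx": 165,"dy": -144,"dz": -14,"rz": -6},{"dx": 195,"dy": -171,"dz": -16,"rz": -7.2},{"dx": 225,"dy": -197,"dz": -18,"rz": -8.4},{"dx": 255,"dy": -224,"dz": -20,"rz": -9.4}]' --fingers 1

```text
invalid input
```

```bash
python3 go.py 470 60 430 85
```

```text
t 0.1 pos [ 239.8 -577.1  404.2] yaw [-179.94   -0.     22.56] F [-0.34 -0.    0.29] d [ 457.  -500.1  -25.3] r [-1.000e-02 -1.000e-02 -1.041e+01] rows 16.3
```

play_rows --increments '[{"dx": 30,"dy": -25,"dz": -3,"rx": 0,"ry": 0,"rz": -1},{"dx": 60,"dy": -50,"dz": -6,"rx": 0,"ry": 0,"rz": -2}]' --fingers 1.0

```text
t: 0.27
eef_pos: [275.6, -507.9, 409.2]
tcp_rot: [-3.139, -0.001, 0.605]
ft_force: [1.7, -0.4, 0.6]
opening: 1.003
```

```bash
python3 go.py 470 60 430 85
```

```text
t 0.27 pos [ 275.6 -507.9  409.2] yaw [-1.7986e+02 -4.0000e-02  3.4670e+01] F [ 1.66 -0.43  0.6 ] d [ 483.  -356.6  -19.6] r [-0.02 -0.02 -8.39] rows 14.4
```

play_rows --increments '[{"dx": 33,"dy": -24,"dz": -2,"rx": 0,"ry": 0,"rz": -1},{"dx": 66,"dy": -49,"dz": -4,"rx": 0,"ry": 0,"rz": -2},{"dx": 99,"dy": -73,"dz": -6,"rx": 0,"ry": 0,"rz": -3},{"dx": 132,"dy": -98,"dz": -8,"rx": 0,"ry": 0,"rz": -4},{"dx": 165,"dy": -122,"dz": -10,"rx": 0,"ry": 0,"rz": -5},{"dx": 198,"dy": -146,"dz": -12,"rx": 0,"ry": 0,"rz": -6},{"dx": 231,"dy": -171,"dz": -14,"rx": 0,"ry": 0,"rz": -7},{"dx": 264,"dy": -195,"dz": -16,"rx": 0,"ry": 0,"rz": -8.4}]' --fingers 1.0

```text
t: 0.93
eef_pos: [381.8, -195.4, 425.9]
tcp_rot: [-3.14, -0.002, 1.468]
ft_force: [1.2, -0.4, 0.6]
opening: 1.003
```

```bash
python3 go.py 470 60 430 85
```

```text
t 0.93 pos [ 381.8 -195.4  425.9] yaw [-1.7993e+02 -1.4000e-01  8.4090e+01] F [ 1.23 -0.36  0.6 ] d [263.2  61.4  -3.5] r [-0.01 -0.02 -0.15] rows 6.5
```

play_rows --increments '[{"dx": 38,"dy": 9,"dz": 0,"rx": 0,"ry": 0,"rz": 0},{"dx": 76,"dy": 18,"dz": 0,"rx": 0,"ry": 0,"rz": 0},{"dx": 114,"dy": 27,"dz": -2,"rx": 0,"ry": 0,"rz": 0},{"dx": 152,"dy": 36,"dz": -2,"rx": 0,"ry": 0,"rz": 0},{"dx": 190,"dy": 45,"dz": -3,"rx": 0,"ry": 0,"rz": 0},{"dx": 228,"dy": 54,"dz": -3,"rx": 0,"ry": 0,"rz": 0},{"dx": 263,"dy": 61,"dz": -3,"rx": 0,"ry": 0,"rz": 0},{"dx": 263,"dy": 61,"dz": -3,"rx": 0,"ry": 0,"rz": 0}]' --fingers 1.0

```text
t: 1.6
eef_pos: [470.5, 64.3, 429.3]
tcp_rot: [-3.141, -0.003, 1.472]
ft_force: [-0.3, 0.0, -0.8]
opening: 0.997
```

```bash
python3 - <<'E'
from h import *
import pickle
for n in ['wrist','top']:
    c=cam(n); save(c,n+'1.png'); pickle.dump(c,open(n+'1.pkl','wb')); print(n,-c['R'].T@c['t'],c['fx'])
E
python3 go.py 479.5 322.5 420 171.4
```

```text
wrist [478.59395306 133.91944479 408.8539731 ] 343.2505217359962
top [ 393.66761218  -80.70969789 1614.25008275] 466.14522776203796
t 1.7 pos [469.5  60.9 429.1] yaw [-1.7988e+02 -1.3000e-01  8.4260e+01] F [-0.61 -0.3  -0.3 ] d [261.2 -16.2   9.7] r [  0.    -0.03 -14.52] rows 12.2
```

View pics/wrist1.png

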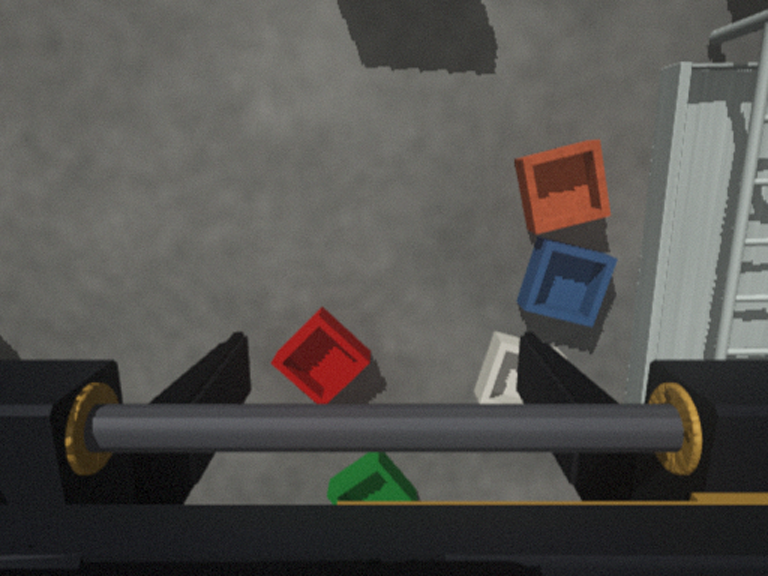

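Run:
```python
from h import *
import pickle
c=pickle.load(open('wrist1.pkl','rb')); save(c,'w1c.png',(400,20,512,270),2.4)
g=cv2.cvtColor(c['image'],cv2.COLOR_RGB2GRAY).astype(int)
for v in (60,100,140,180,220): print(v,[(u,g[v,u]) for u in range(416,468)][::1] if v in(100,) else '')
```

```text
60 
100 [(416, np.int64(99)), (417, np.int64(107)), (418, np.int64(101)), (419, np.int64(99)), (420, np.int64(102)), (421, np.int64(103)), (422, np.int64(95)), (423, np.int64(97)), (424, np.int64(99)), (425, np.int64(100)), (426, np.int64(99)), (427, np.int64(98)), (428, np.int64(93)), (429, np.int64(91)), (430, np.int64(98)), (431, np.int64(97)), (432, np.int64(98)), (433, np.int64(99)), (434, np.int64(94)), (435, np.int64(98)), (436, np.int64(98)), (437, np.int64(99)), (438, np.int64(99)), (439, np.int64(102)), (440, np.int64(98)), (441, np.int64(101)), (442, np.int64(99)), (443, np.int64(98)), (444, np.int64(99)), (445, np.int64(101)), (446, np.int64(110)), (447, np.int64(143)), (448, np.int64(161)), (449, np.int64(157)), (450, np.int64(156)), (451, np.int64(158)), (452, np.int64(158)), (453, np.int64(154)), (454, np.int64(147)), (455, np.int64(158)), (456, np.int64(161)), (457, np.int64(161)), (458, np.int64(160)), (459, np.int64(161)), (460, np.int64(158)), (461, np.int64(152)), (462, np.int64(156)), (463, np.int64(160)), (464, np.int64(157)), (465, np.int64(159)), (466, np.int64(155)), (467, np.int64(156))]
140 
180 
220
```

View pics/w1c.png

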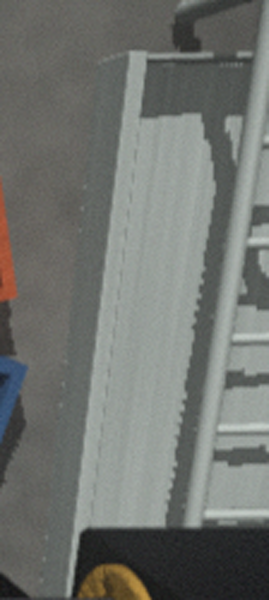

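Run:
```python
from m import *
import pickle
c=pickle.load(open('wrist1.pkl','rb'))
g=cv2.GaussianBlur(cv2.cvtColor(c['image'],cv2.COLOR_RGB2GRAY),(1,5),0).astype(float)
P=[]
for v in range(50,235,3):
    row=g[v,420:470]; k=np.argmax(row>130); u=420+k-1+(130-row[k-1])/(row[k]-row[k-1]); P.append(ray(c,u,v,30)[:2])
P=np.array(P); a,b=np.polyfit(P[:,1],P[:,0],1); r=P[:,0]-a*P[:,1]-b
print('x=%.4f*y+%.1f'%(a,b),np.degrees(np.arctan(a)),r.std(),P[0],P[-1])
print('terra',rect(c,near(c,563*2//3,188*2//3,40,lambda h,s,v:((h<15)|(h>170))&(s>80)&(v>110)),26))
print('blue',rect(c,near(c,567*2//3,283*2//3,40,lambda h,s,v:(abs(h-107)<12)&(s>70)&(v>90)),26))
t=pickle.load(open('top1.pkl','rb')); save(t,'top1c.png',(105,75,305,275),3.9)
print('red',rect(c,near(c,323*2//3,358*2//3,45,lambda h,s,v:((h<12)|(h>170))&(s>90)),26))
print('grip',rect(t,near(t,130,217,25,lambda h,s,v:(abs(h-64)<12)&(s>100)),95))
```

```text
x=0.0835*y+672.2 4.773231293561692 0.11492632694595407 [686.23981583 170.00072939] [669.81716846 -29.55138485]
terra (608.9, 102.0, 59.6, 58.3, 8.7)
blue (608.4, 29.6, 56.9, 64.1, 70.5)
red (415.4, -13.8, 64.0, 60.1, 39.8)
grip (479.4, 322.7, 23.5, 95.6, 82.6)
```

play_rows --increments '[{"dx": 25,"dy": -2,"dz": 0,"rx": 0,"ry": 0,"rz": -1.1},{"dx": 50,"dy": -4,"dz": 1,"rx": 0,"ry": 0,"rz": -2.2},{"dx": 75,"dy": -6,"dz": 2,"rx": 0,"ry": 0,"rz": -3.3},{"dx": 100,"dy": -8,"dz": 3,"rx": 0,"ry": 0,"rz": -4.4},{"dx": 125,"dy": -9,"dz": 4,"rx": 0,"ry": 0,"rz": -5.5},{"dx": 150,"dy": -10,"dz": 5,"rx": 0,"ry": 0,"rz": -6.6},{"dx": 175,"dy": -11,"dz": 6,"rx": 0,"ry": 0,"rz": -7.7},{"dx": 200,"dy": -12,"dz": 7,"rx": 0,"ry": 0,"rz": -8.8}]' --fingers 0.8

```text
t: 2.37
eef_pos: [477.8, 260.8, 422.5]
tcp_rot: [3.142, -0.003, 2.396]
ft_force: [0.5, -0.0, 0.2]
opening: 0.802
```

```bash
python3 go.py 479.5 322.5 380 171.7
```

```text
t 2.37 pos [477.8 260.8 422.5] yaw [ 1.8000e+02 -1.7000e-01  1.3728e+02] F [ 0.53 -0.01  0.19] d [40.5 46.5 42.6] r [ 0.01 -0.03 -5.74] rows 4.8
```

play_rows --increments '[{"dx": 8,"dy": 9,"dz": 8,"rx": 0,"ry": 0,"rz": -1.1},{"dx": 16,"dy": 18,"dz": 16,"rx": 0,"ry": 0,"rz": -2.2},{"dx": 24,"dy": 28,"dz": 24,"rx": 0,"ry": 0,"rz": -3.3},{"dx": 32,"dy": 37,"dz": 32,"rx": 0,"ry": 0,"rz": -4.4},{"dx": 40.5,"dy": 46.5,"dz": 42,"rx": 0,"ry": 0,"rz": -5.74},{"dx": 40.5,"dy": 46.5,"dz": 42,"rx": 0,"ry": 0,"rz": -5.74},{"dx": 40.5,"dy": 46.5,"dz": 42,"rx": 0,"ry": 0,"rz": -5.74}]' --fingers 0.8

```text
t: 2.95
eef_pos: [479.9, 321.4, 380.2]
tcp_rot: [3.141, -0.003, 2.994]
ft_force: [0.9, -0.5, -0.2]
opening: 0.799
```

```bash
python3 - <<'E'
from m import *
import pickle
c=cam('wrist'); save(c,'wrist2.png'); pickle.dump(c,open('wrist2.pkl','wb'))
P=env.state()['eef_pos']; print(P, proj(c,[*P[:2],95]))
hsv=cv2.cvtColor(c['image'],cv2.COLOR_RGB2HSV); m=(abs(hsv[:,:,0].astype(int)-64)<14)&(hsv[:,:,1]>100)
k=big(m); print(cv2.boundingRect(k)); print(rect(c,k,95))
E
python3 go.py 479.5 322.5 247 171.7
```

```text
[479.90530665 321.3011833  380.74851005] (np.float64(254.87267625827354), np.float64(195.32044768417134))
(247, 130, 28, 122)
(478.8, 325.8, 21.1, 99.3, 81.3)
t 3.0 pos [479.9 321.3 380.7] yaw [ 1.7993e+02 -1.6000e-01  1.7146e+02] F [-0.94 -0.38  0.54] d [  0.2   1.  133.8] r [ 0.01 -0.03 -0.04] rows 3.2
```

View pics/wrist2.png

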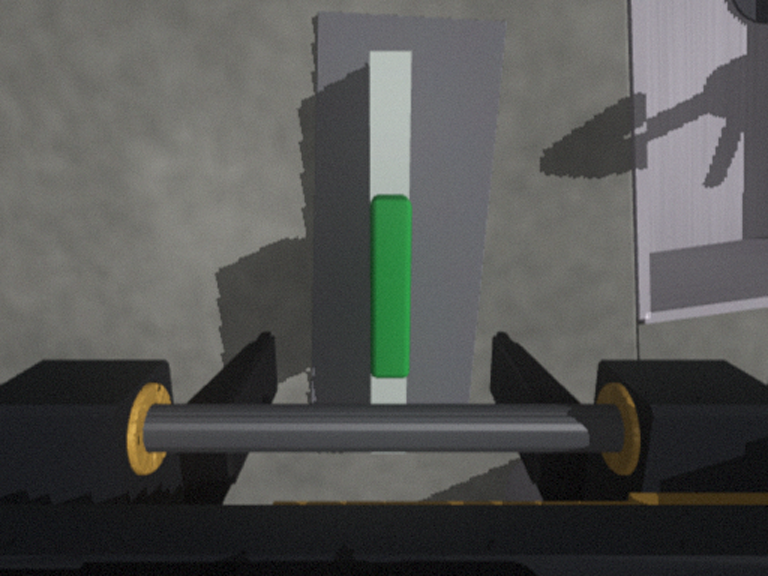

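The wrist view shows the green grip at (390,285), aligned with the tool. Its size, 21x99 mm, matches the description. Descending.

play_rows --increments '[{"dx": 1,"dy": 2,"dz": 35,"rx": 0,"ry": 0,"rz": 0},{"dx": 1,"dy": 2,"dz": 70,"rx": 0,"ry": 0,"rz": 0},{"dx": 1,"dy": 2.5,"dz": 100,"rx": 0,"ry": 0,"rz": 0},{"dx": 1,"dy": 2.5,"dz": 120,"rx": 0,"ry": 0,"rz": 0},{"dx": 1,"dy": 2.5,"dz": 133,"rx": 0,"ry": 0,"rz": 0},{"dx": 1,"dy": 2.5,"dz": 133.5,"rx": 0,"ry": 0,"rz": 0},{"dx": 1,"dy": 2.5,"dz": 133.5,"rx": 0,"ry": 0,"rz": 0}]' --fingers 0.8

```text
t: 3.58
eef_pos: [479.4, 323.3, 247.6]
tcp_rot: [3.141, -0.003, 2.989]
ft_force: [0.6, -1.4, 0.3]
opening: 0.802
```

play_rows --increments '[{"dx": 0,"dy": 0,"dz": 0,"rx": 0,"ry": 0,"rz": 0},{"dx": 0,"dy": 0,"dz": 0,"rx": 0,"ry": 0,"rz": 0},{"dx": 0,"dy": 0,"dz": 0,"rx": 0,"ry": 0,"rz": 0},{"dx": 0,"dy": 0,"dz": 0,"rx": 0,"ry": 0,"rz": 0},{"dx": 0,"dy": 0,"dz": 0,"rx": 0,"ry": 0,"rz": 0},{"dx": 0,"dy": 0,"dz": 0,"rx": 0,"ry": 0,"rz": 0}]' --fingers 0.0

```text
t: 4.08
eef_pos: [479.4, 323.3, 248.0]
tcp_rot: [3.14, -0.003, 2.989]
ft_force: [0.0, 0.1, -0.3]
opening: 0.437
```

```bash
python3 go.py 479.5 322.5 340 171.7; python3 -c "
from h import *
print(env.state()['opening']*95)"
```

```text
t 4.08 pos [479.4 323.3 248. ] yaw [ 1.7993e+02 -1.5000e-01  1.7128e+02] F [ 0.02  0.08 -0.34] d [ -0.   -0.7 -92. ] r [ 0.01 -0.03 -0.07] rows 2.2
41.55836661449383
```

Still closing.

play_rows --increments '[{"dx": 0,"dy": 0,"dz": 0,"rx": 0,"ry": 0,"rz": 0},{"dx": 0,"dy": 0,"dz": 0,"rx": 0,"ry": 0,"rz": 0},{"dx": 0,"dy": 0,"dz": 0,"rx": 0,"ry": 0,"rz": 0},{"dx": 0,"dy": 0,"dz": 0,"rx": 0,"ry": 0,"rz": 0},{"dx": 0,"dy": 0,"dz": 0,"rx": 0,"ry": 0,"rz": 0},{"dx": 0,"dy": 0,"dz": 0,"rx": 0,"ry": 0,"rz": 0}]' --fingers 0.0

```text
t: 4.58
eef_pos: [479.3, 323.4, 247.9]
tcp_rot: [3.14, -0.003, 2.989]
ft_force: [-1.5, 1.3, -0.6]
opening: 0.231
```

play_rows --increments '[{"dx": 0,"dy": 0,"dz": -5,"rx": 0,"ry": 0,"rz": 0},{"dx": 0,"dy": 0,"dz": -12,"rx": 0,"ry": 0,"rz": 0},{"dx": 0,"dy": 0,"dz": -25,"rx": 0,"ry": 0,"rz": 0},{"dx": 0,"dy": 0,"dz": -45,"rx": 0,"ry": 0,"rz": 0},{"dx": 0,"dy": 0,"dz": -65,"rx": 0,"ry": 0,"rz": 0},{"dx": 0,"dy": 0,"dz": -80,"rx": 0,"ry": 0,"rz": 0},{"dx": 0,"dy": 0,"dz": -85,"rx": 0,"ry": 0,"rz": 0}]' --fingers 0.0

```text
t: 5.17
eef_pos: [479.6, 323.3, 335.6]
tcp_rot: [3.138, 0.0, 2.989]
ft_force: [0.5, -0.5, -2.4]
opening: 0.229
```

```bash
python3 go.py 506.6 36 333 85.23
```

```text
t 5.17 pos [479.6 323.3 335.6] yaw [179.82   0.   171.28] F [ 0.54 -0.52 -2.43] d [ -70.2 -279.9    1.7] r [ 0.02 -0.02 14.34] rows 12.0
```

play_rows --increments '[{"dx": -5,"dy": -20,"dz": 0,"rx": 0,"ry": 0,"rz": 1},{"dx": -10,"dy": -40,"dz": 0,"rx": 0,"ry": 0,"rz": 2},{"dx": -15,"dy": -60,"dz": 0,"rx": 0,"ry": 0,"rz": 3},{"dx": -20,"dy": -80,"dz": 0,"rx": 0,"ry": 0,"rz": 4},{"dx": -25,"dy": -100,"dz": 0,"rx": 0,"ry": 0,"rz": 5},{"dx": -30,"dy": -120,"dz": 0,"rx": 0,"ry": 0,"rz": 6},{"dx": -35,"dy": -140,"dz": 0,"rx": 0,"ry": 0,"rz": 7},{"dx": -40,"dy": -160,"dz": 0,"rx": 0,"ry": 0,"rz": 8}]' --fingers 0.0

```text
t: 5.83
eef_pos: [494.7, 158.0, 334.9]
tcp_rot: [3.14, -0.003, 2.146]
ft_force: [0.7, -0.2, -2.5]
opening: 0.228
```

```bash
python3 go.py 506.6 36 333 85.23
```

```text
t 5.83 pos [494.7 158.  334.9] yaw [ 1.7991e+02 -1.5000e-01  1.2298e+02] F [ 0.71 -0.2  -2.49] d [-108.8  -56.5    1.5] r [ 0.01 -0.03  6.29] rows 5.3
```

play_rows --increments '[{"dx": -18,"dy": -9.5,"dz": 0,"rx": 0,"ry": 0,"rz": 1.05},{"dx": -36,"dy": -19,"dz": 0,"rx": 0,"ry": 0,"rz": 2.1},{"dx": -54,"dy": -28,"dz": 0,"rx": 0,"ry": 0,"rz": 3.15},{"dx": -73,"dy": -38,"dz": 0,"rx": 0,"ry": 0,"rz": 4.2},{"dx": -91,"dy": -47,"dz": 0,"rx": 0,"ry": 0,"rz": 5.25},{"dx": -109,"dy": -56.5,"dz": 1,"rx": 0,"ry": 0,"rz": 6.3},{"dx": -109,"dy": -56.5,"dz": 1.5,"rx": 0,"ry": 0,"rz": 6.3},{"dx": -109,"dy": -56.5,"dz": 1.5,"rx": 0,"ry": 0,"rz": 6.3}]' --fingers 0.0

```text
t: 6.5
eef_pos: [506.6, 35.2, 332.8]
tcp_rot: [-3.141, -0.003, 1.486]
ft_force: [-0.2, -0.3, -2.6]
opening: 0.235
```

```bash
python3 go.py 506.6 36 248.5 85.23
python3 - <<'E'
from h import *
c=cam('top'); save(c,'top3.png',(105,75,305,275),3.9)
E
```

```text
t 6.5 pos [506.6  35.2 332.8] yaw [-1.7994e+02 -1.7000e-01  8.5150e+01] F [-0.24 -0.28 -2.59] d [ 0.6 -0.  84.3] r [-0.01 -0.03 -0.01] rows 2.0
```

View pics/top3.png

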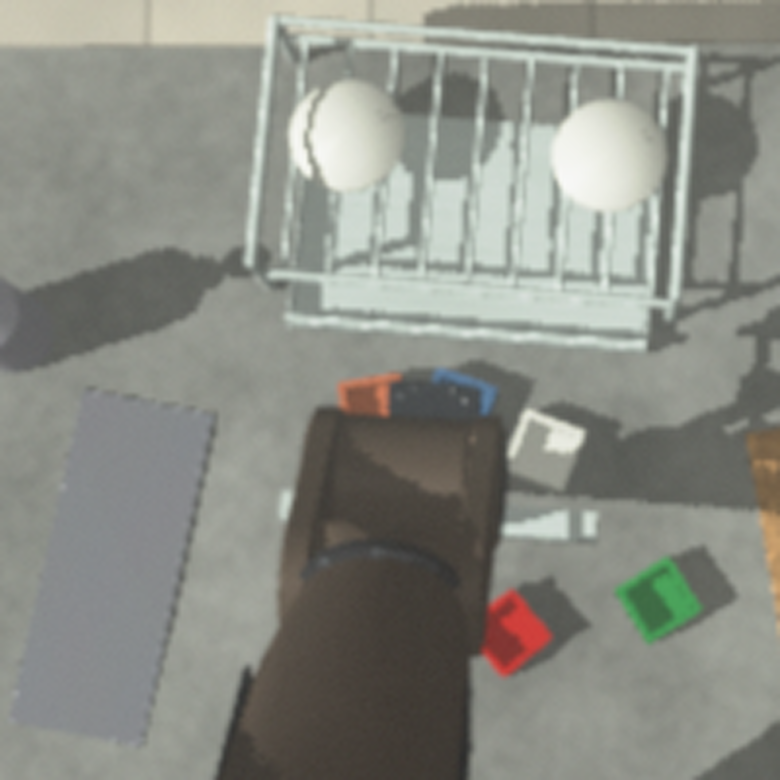

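The blade runs from (283,503) to (598,525), parallel to the tray, between the dishes and the decoys. Lowering it.

play_rows --increments '[{"dx": 0,"dy": 0,"dz": 25,"rx": 0,"ry": 0,"rz": 0},{"dx": 0,"dy": 0,"dz": 50,"rx": 0,"ry": 0,"rz": 0},{"dx": 0,"dy": 0,"dz": 70,"rx": 0,"ry": 0,"rz": 0},{"dx": 0,"dy": 0,"dz": 80,"rx": 0,"ry": 0,"rz": 0},{"dx": 0,"dy": 0,"dz": 84,"rx": 0,"ry": 0,"rz": 0},{"dx": 0,"dy": 0,"dz": 84,"rx": 0,"ry": 0,"rz": 0},{"dx": 0,"dy": 0,"dz": 84,"rx": 0,"ry": 0,"rz": 0}]' --fingers 0.0

```text
t: 7.13
eef_pos: [506.7, 36.4, 249.5]
tcp_rot: [-3.141, -0.003, 1.489]
ft_force: [-0.2, -0.5, -2.5]
opening: 0.228
```

```bash
python3 go.py 606.3 27.7 248.5 85.23
python3 - <<'E'
from h import *
c=cam('wrist'); save(c,'wrist4.png'); c=cam('scene'); save(c,'scene4.png',(180,120,420,300),3.2)
E
```

```text
t 7.13 pos [506.7  36.4 249.5] yaw [-179.99   -0.18   85.29] F [-0.19 -0.52 -2.46] d [ -0.5 100.    1. ] r [-0.   -0.03  0.01] rows 2.4
```

View pics/wrist4.png

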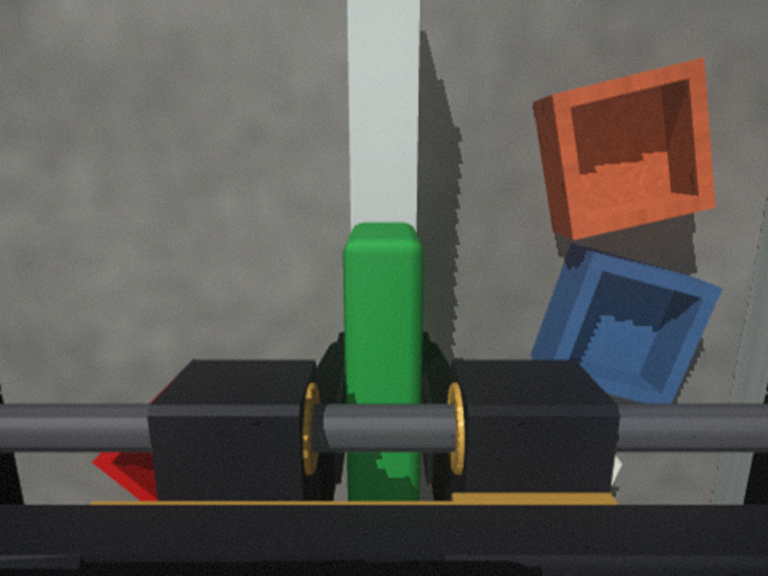

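View pics/scene4.png

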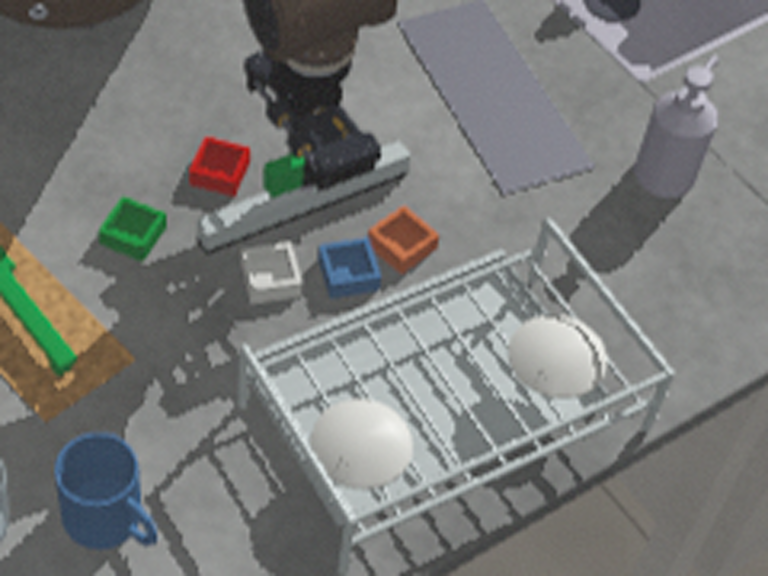

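play_rows --increments '[{"dx": 0,"dy": 5,"dz": 0.5,"rx": 0,"ry": 0,"rz": 0},{"dx": 0,"dy": 10,"dz": 0.5,"rx": 0,"ry": 0,"rz": 0},{"dx": 0,"dy": 15,"dz": 0.5,"rx": 0,"ry": 0,"rz": 0},{"dx": 0,"dy": 20,"dz": 0.5,"rx": 0,"ry": 0,"rz": 0},{"dx": 0,"dy": 24,"dz": 0.5,"rx": 0,"ry": 0,"rz": 0},{"dx": 0,"dy": 28,"dz": 0.5,"rx": 0,"ry": 0,"rz": 0},{"dx": 0,"dy": 32,"dz": 0.5,"rx": 0,"ry": 0,"rz": 0},{"dx": 0,"dy": 36,"dz": 0.5,"rx": 0,"ry": 0,"rz": 0}]' --fingers 0.0

```text
t: 7.9
eef_pos: [542.8, 33.2, 249.2]
tcp_rot: [3.142, -0.003, 1.488]
ft_force: [-0.8, 0.1, -1.9]
opening: 0.23
```

play_rows --increments '[{"dx": 0,"dy": 4,"dz": 0,"rx": 0,"ry": 0,"rz": 0},{"dx": 0,"dy": 7,"dz": 0,"rx": 0,"ry": 0,"rz": 0},{"dx": 0,"dy": 10,"dz": 0,"rx": 0,"ry": 0,"rz": 0},{"dx": 0,"dy": 13,"dz": 0,"rx": 0,"ry": 0,"rz": 0},{"dx": 0,"dy": 16,"dz": 0,"rx": 0,"ry": 0,"rz": 0},{"dx": 0,"dy": 19,"dz": 0,"rx": 0,"ry": 0,"rz": 0},{"dx": 0,"dy": 22,"dz": 0,"rx": 0,"ry": 0,"rz": 0},{"dx": 0,"dy": 25,"dz": 0,"rx": 0,"ry": 0,"rz": 0}]' --fingers 0.0

```text
t: 8.57
eef_pos: [567.9, 31.2, 249.2]
tcp_rot: [-3.141, -0.003, 1.488]
ft_force: [-2.4, 1.3, -2.0]
opening: 0.227
```

```bash
python3 go.py 606.3 27.7 248.5 85.23
python3 - <<'E'
from h import *
c=cam('wrist'); save(c,'wrist5.png'); c=cam('scene'); save(c,'scene5.png',(180,120,420,300),3.2)
E
```

```text
t 8.57 pos [567.9  31.2 249.2] yaw [-179.96   -0.18   85.26] F [-2.37  1.34 -2.02] d [-0.3 38.6  0.6] r [-0.01 -0.03  0.01] rows 0.9
```

View pics/wrist5.png

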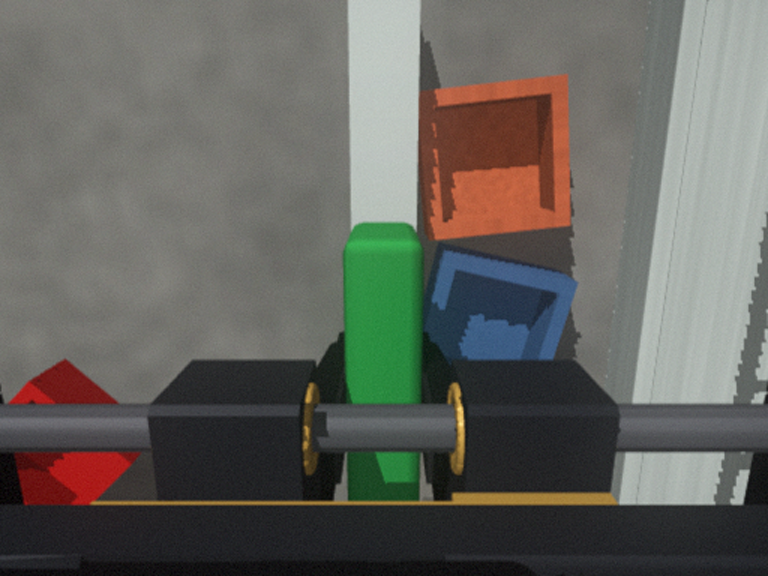

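View pics/scene5.png

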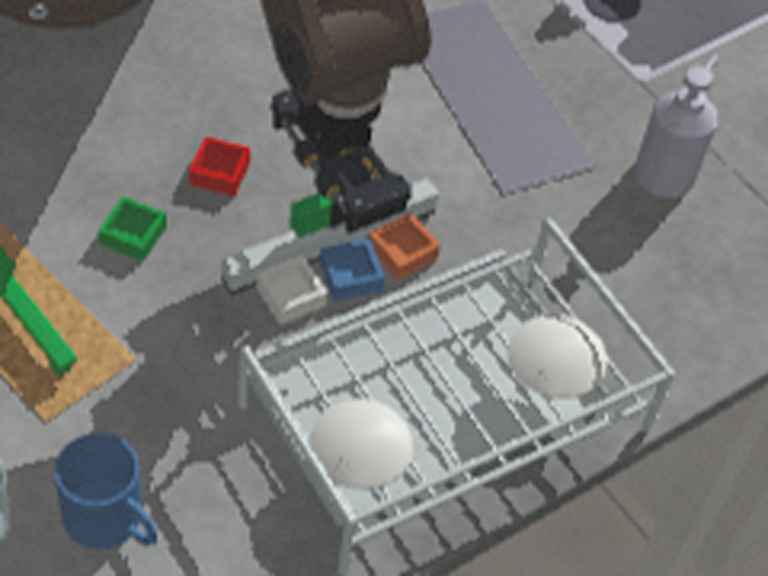

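play_rows --increments '[{"dx": 0,"dy": 3,"dz": 0,"rx": 0,"ry": 0,"rz": 0},{"dx": 0,"dy": 6,"dz": 0,"rx": 0,"ry": 0,"rz": 0},{"dx": 0,"dy": 9,"dz": 0,"rx": 0,"ry": 0,"rz": 0},{"dx": 0,"dy": 12,"dz": 0,"rx": 0,"ry": 0,"rz": 0},{"dx": 0,"dy": 15,"dz": 0,"rx": 0,"ry": 0,"rz": 0},{"dx": 0,"dy": 18,"dz": 0,"rx": 0,"ry": 0,"rz": 0},{"dx": 0,"dy": 20,"dz": 0,"rx": 0,"ry": 0,"rz": 0},{"dx": 0,"dy": 22,"dz": 0,"rx": 0,"ry": 0,"rz": 0}]' --fingers 0.0

```text
t: 9.33
eef_pos: [590.3, 29.3, 249.2]
tcp_rot: [3.141, -0.003, 1.488]
ft_force: [-3.0, 0.5, -2.3]
opening: 0.228
```

```bash
python3 go.py 606.3 27.7 248.5 85.23
python3 - <<'E'
from h import *
c=cam('wrist'); save(c,'wrist6.png'); c=cam('scene'); save(c,'scene6.png',(230,150,350,240),6)
E
```

```text
t 9.33 pos [590.3  29.3 249.2] yaw [179.99  -0.18  85.26] F [-3.01  0.52 -2.34] d [-0.2 16.1  0.7] r [ 0.   -0.03  0.01] rows 0.4
```

View pics/wrist6.png

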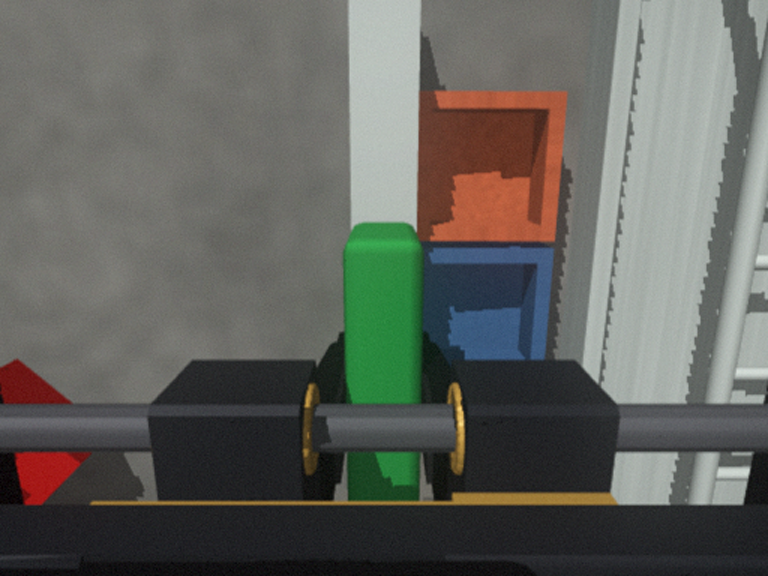

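View pics/scene6.png

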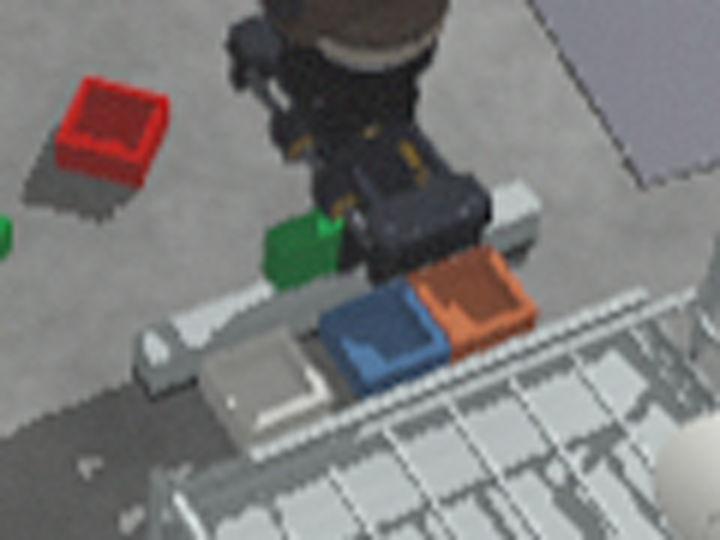

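play_rows --increments '[{"dx": 0,"dy": 2,"dz": 0,"rx": 0,"ry": 0,"rz": 0},{"dx": 0,"dy": 4,"dz": 0,"rx": 0,"ry": 0,"rz": 0},{"dx": 0,"dy": 6,"dz": 0,"rx": 0,"ry": 0,"rz": 0},{"dx": 0,"dy": 8,"dz": 0,"rx": 0,"ry": 0,"rz": 0},{"dx": 0,"dy": 9,"dz": 0,"rx": 0,"ry": 0,"rz": 0},{"dx": 0,"dy": 10,"dz": 0,"rx": 0,"ry": 0,"rz": 0},{"dx": 0,"dy": 11,"dz": 0,"rx": 0,"ry": 0,"rz": 0}]' --fingers 0.0

```text
t: 10.02
eef_pos: [601.5, 28.3, 249.2]
tcp_rot: [3.14, -0.003, 1.488]
ft_force: [-2.0, -0.4, -2.2]
opening: 0.23
```

play_rows --increments '[{"dx": 0,"dy": 0.5,"dz": 0,"rx": 0,"ry": 0,"rz": 0},{"dx": 0,"dy": 1,"dz": 0,"rx": 0,"ry": 0,"rz": 0}]' --fingers 0.0

```text
t: 10.18
eef_pos: [602.5, 28.3, 249.2]
tcp_rot: [3.141, -0.003, 1.488]
ft_force: [-2.2, -0.2, -2.6]
opening: 0.231
```

play_rows --increments '[{"dx": 0,"dy": 0.5,"dz": 0,"rx": 0,"ry": 0,"rz": 0},{"dx": 0,"dy": 1,"dz": 0,"rx": 0,"ry": 0,"rz": 0}]' --fingers 0.0

```text
t: 10.35
eef_pos: [603.5, 28.2, 249.2]
tcp_rot: [3.141, -0.003, 1.488]
ft_force: [-2.3, -0.5, -3.0]
opening: 0.23
```

play_rows --increments '[{"dx": 0,"dy": 0.4,"dz": 0,"rx": 0,"ry": 0,"rz": 0},{"dx": 0,"dy": 0.8,"dz": 0,"rx": 0,"ry": 0,"rz": 0}]' --fingers 0.0

```text
t: 10.52
eef_pos: [604.3, 28.1, 249.2]
tcp_rot: [3.141, -0.003, 1.488]
ft_force: [-1.8, 1.0, -2.1]
opening: 0.23
```

play_rows --increments '[{"dx": 0,"dy": 0.3,"dz": 0,"rx": 0,"ry": 0,"rz": 0},{"dx": 0,"dy": 0.6,"dz": 0,"rx": 0,"ry": 0,"rz": 0}]' --fingers 0.0

```text
t: 10.68
eef_pos: [604.8, 28.2, 249.2]
tcp_rot: [3.141, -0.003, 1.488]
ft_force: [-4.7, 1.0, -1.2]
opening: 0.233
```

play_rows --increments '[{"dx": 0,"dy": 0.3,"dz": 0,"rx": 0,"ry": 0,"rz": 0},{"dx": 0,"dy": 0.5,"dz": 0,"rx": 0,"ry": 0,"rz": 0}]' --fingers 0.0

```text
t: 10.85
eef_pos: [605.1, 28.2, 249.2]
tcp_rot: [-3.141, -0.003, 1.488]
ft_force: [-5.7, 0.7, 0.7]
opening: 0.231
```

play_rows --increments '[{"dx": 0,"dy": 0.5,"dz": 0,"rx": 0,"ry": 0,"rz": 0},{"dx": 0,"dy": 0.5,"dz": 0,"rx": 0,"ry": 0,"rz": 0}]' --fingers 0.0

```text
t: 11.02
eef_pos: [605.4, 28.2, 249.2]
tcp_rot: [-3.14, -0.003, 1.488]
ft_force: [-5.6, 0.3, 0.2]
opening: 0.231
```

Run:
```python
from h import *
s=env.state();print(s['t'],s['eef_pos'],s['ft_force'],s['moment'])
c=cam('wrist'); save(c,'wrist7.png',(200,20,512,250),2.5); c=cam('scene'); save(c,'scene7.png',(230,150,350,240),6)
s=env.state();print(s['t'],s['eef_pos'],s['ft_force'],s['moment'])
```

```text
11.0167 [605.37641195  28.15819926 249.21177758] [-5.55621241  0.33186867  0.1652781 ] [0.14822887 1.11541887 0.02670697]
11.1167 [605.36730786  28.1405368  249.21856764] [-4.85289364  0.75245227 -0.38157978] [ 0.14114908  1.08770739 -0.01035593]
```

View pics/wrist7.png

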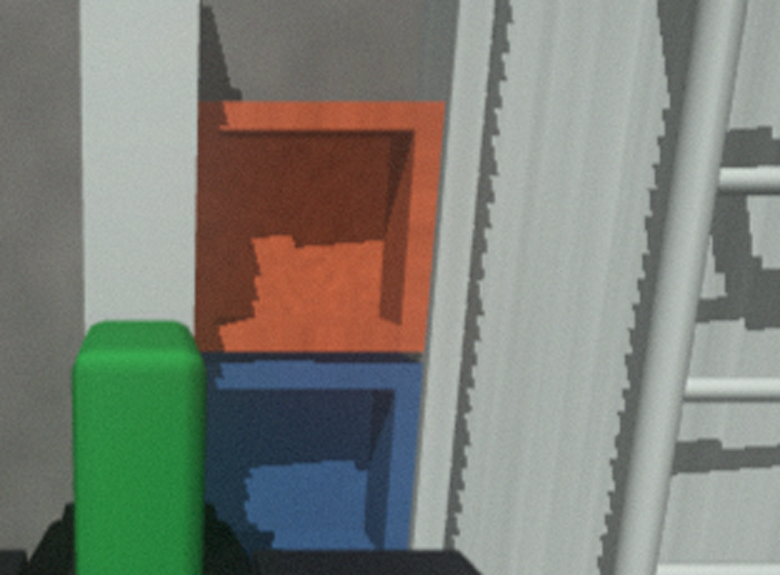

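View pics/scene7.png

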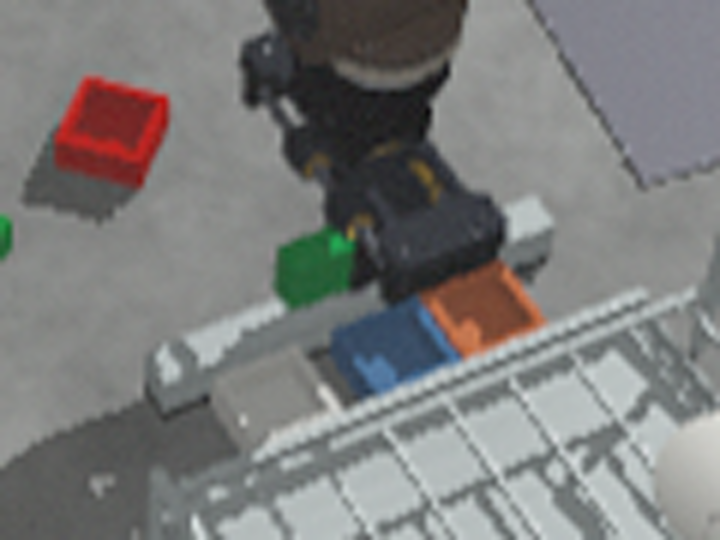

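play_rows --increments '[{"dx": 0,"dy": 0.5,"dz": 0,"rx": 0,"ry": 0,"rz": 0},{"dx": 0,"dy": 0.8,"dz": 0,"rx": 0,"ry": 0,"rz": 0}]' --fingers 0.0

```text
t: 11.28
eef_pos: [605.8, 28.1, 249.2]
tcp_rot: [-3.138, -0.003, 1.488]
ft_force: [-7.8, 0.3, 1.5]
opening: 0.234
```

play_rows --increments '[{"dx": 0,"dy": 0.5,"dz": 0,"rx": 0,"ry": 0,"rz": 0},{"dx": 0,"dy": 0.8,"dz": 0,"rx": 0,"ry": 0,"rz": 0}]' --fingers 0.0

```text
t: 11.45
eef_pos: [606.2, 28.1, 249.2]
tcp_rot: [-3.137, -0.003, 1.488]
ft_force: [-7.8, 0.7, 2.0]
opening: 0.229
```

play_rows --increments '[{"dx": 0,"dy": 0.6,"dz": 0,"rx": 0,"ry": 0,"rz": 0},{"dx": 0,"dy": 0.6,"dz": 0,"rx": 0,"ry": 0,"rz": 0},{"dx": 0,"dy": 0.6,"dz": 0,"rx": 0,"ry": 0,"rz": 0},{"dx": 0,"dy": 0.6,"dz": 0,"rx": 0,"ry": 0,"rz": 0}]' --fingers 0.0

```text
t: 11.78
eef_pos: [606.5, 28.1, 249.2]
tcp_rot: [-3.135, -0.003, 1.488]
ft_force: [-6.3, 0.5, -0.7]
opening: 0.231
```

Run:
```python
from h import *
s=env.state();print(s['t'],s['eef_pos'],s['ft_force'],s['moment'])
c=cam('top'); save(c,'top8.png',(160,120,290,220),6); c=cam('scene'); save(c,'scene8.png',(230,150,350,240),6)
s=env.state();print(s['t'],s['eef_pos'],s['ft_force'],s['moment'])
```

```text
11.7833 [606.45467123  28.10672088 249.21136164] [-6.25874251  0.52541237 -0.68261988] [0.2086491  1.19807249 0.01012933]
11.8833 [606.44497778  28.10219053 249.23347018] [-5.98532436  1.02187134 -0.00862642] [ 0.09116947  1.20693003 -0.01224162]
```

View pics/top8.png

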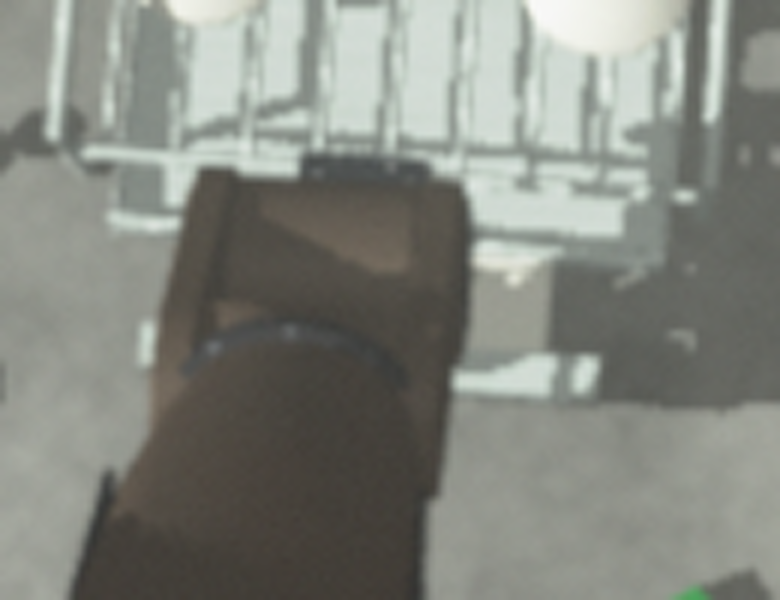

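View pics/scene8.png

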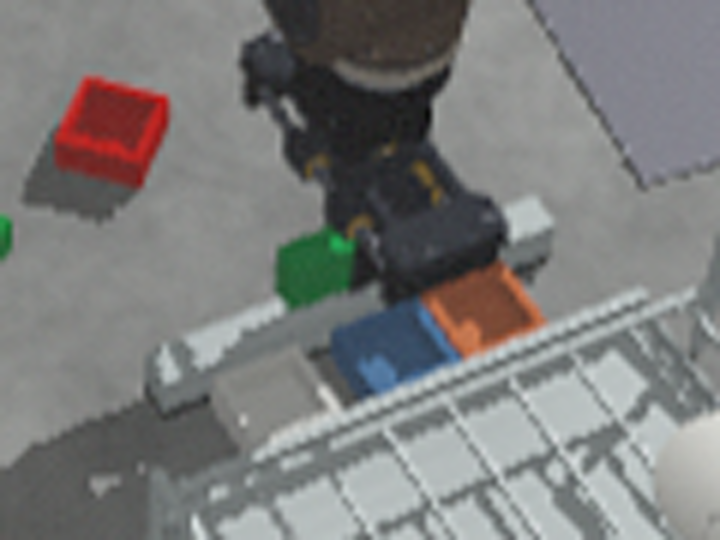

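```bash
python3 go.py 606.4 28.1 249.2 85.26
```

```text
t 11.88 pos [606.4  28.1 249.2] yaw [-179.63   -0.18   85.27] F [-5.99  1.02 -0.01] d [-0. -0.  0.] r [-0.06 -0.03  0.  ] rows 0.1
```

play_rows --increments '[{"dx": 0,"dy": 0.5,"dz": 0,"rx": -0.02,"ry": 0,"rz": 0},{"dx": 0,"dy": 0.7,"dz": 0,"rx": -0.03,"ry": 0,"rz": 0}]' --fingers 0.0

```text
t: 12.05
eef_pos: [606.5, 28.1, 249.2]
tcp_rot: [-3.135, -0.003, 1.488]
ft_force: [-10.2, -0.3, 2.9]
opening: 0.228
```

play_rows --increments '[{"dx": 0,"dy": 0.5,"dz": 0,"rx": -0.02,"ry": 0,"rz": 0},{"dx": 0,"dy": 0.8,"dz": 0,"rx": -0.03,"ry": 0,"rz": 0}]' --fingers 0.0

```text
t: 12.22
eef_pos: [606.5, 28.1, 249.1]
tcp_rot: [-3.135, -0.003, 1.488]
ft_force: [-10.7, 0.6, 3.4]
opening: 0.229
```

play_rows --increments '[{"dx": 0,"dy": 0.7,"dz": 0,"rx": -0.03,"ry": 0,"rz": 0},{"dx": 0,"dy": 0.7,"dz": 0,"rx": -0.03,"ry": 0,"rz": 0},{"dx": 0,"dy": 0.7,"dz": 0,"rx": -0.03,"ry": 0,"rz": 0},{"dx": 0,"dy": 0.7,"dz": 0,"rx": -0.03,"ry": 0,"rz": 0}]' --fingers 0.0

```text
t: 12.55
eef_pos: [606.4, 28.2, 249.1]
tcp_rot: [-3.135, -0.003, 1.488]
ft_force: [-8.8, 0.6, 3.0]
opening: 0.228
```

Run:
```python
from h import *
s=env.state();print(s['t'],s['eef_pos'],s['ft_force'],s['moment'])
c=cam('wrist'); save(c,'wrist9.png',(200,20,512,250),2.5); c=cam('scene'); save(c,'scene9.png',(230,150,350,240),6)
s=env.state();print(s['t'],s['eef_pos'],s['ft_force'],s['moment'])
```

```text
12.55 [606.42789257  28.16534642 249.10248694] [-8.7585931   0.61154188  2.99339277] [ 0.18133792  1.87846097 -0.00307767]
12.65 [606.44708328  28.17328211 249.12050506] [-9.17046027  0.04793059  2.51954562] [0.13264918 1.79508029 0.00356891]
```

View pics/wrist9.png

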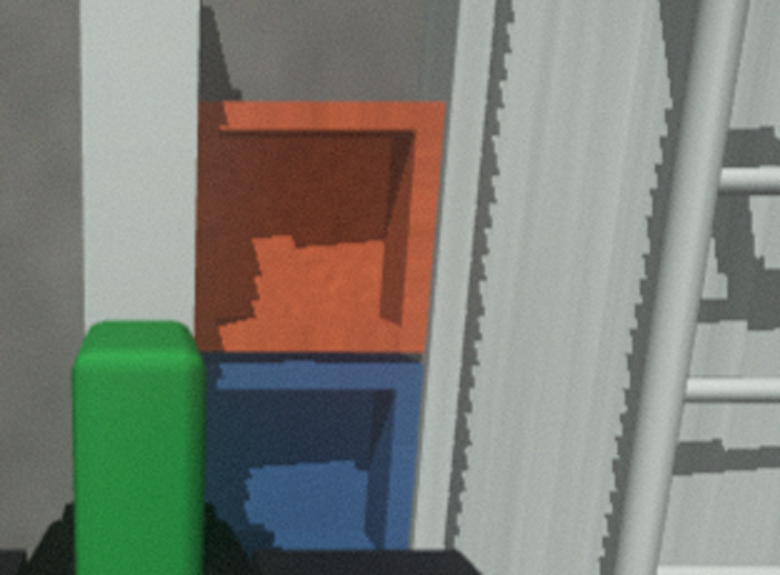

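Terracotta and blue sit flush on the lip and the force holds at about 9 N. Mz is about 0, so the outer dishes, white included, share the load. Backing straight off.

play_rows --increments '[{"dx": 0,"dy": -1,"dz": 0,"rx": 0.06,"ry": 0,"rz": 0},{"dx": 0,"dy": -3,"dz": 0,"rx": 0.06,"ry": 0,"rz": 0},{"dx": 0,"dy": -6,"dz": 0,"rx": 0,"ry": 0,"rz": 0},{"dx": 0,"dy": -12,"dz": 0,"rx": -0.06,"ry": 0,"rz": 0},{"dx": 0,"dy": -20,"dz": -1,"rx": -0.06,"ry": 0,"rz": 0},{"dx": 0,"dy": -30,"dz": -2,"rx": -0.06,"ry": 0,"rz": 0},{"dx": 0,"dy": -40,"dz": -3,"rx": -0.06,"ry": 0,"rz": 0},{"dx": 0,"dy": -50,"dz": -5,"rx": -0.06,"ry": 0,"rz": 0}]' --fingers 0.0

```text
t: 13.32
eef_pos: [555.4, 32.4, 254.5]
tcp_rot: [-3.141, -0.003, 1.489]
ft_force: [-0.3, 0.1, -3.7]
opening: 0.232
```

```bash
python3 - <<'E'
from h import *
s=env.state();print(s['t'],s['eef_pos'],s['ft_force'],s['moment'])
c=cam('wrist'); save(c,'wrist10.png',); c=cam('scene'); save(c,'scene10.png',(230,140,350,230),6.4)
E
python3 go.py 555 35 345 85.26
```

```text
13.3167 [555.35745573  32.37856305 254.50219532] [-0.25071263  0.08911373 -3.67608303] [ 0.01466777 -0.10989933 -0.00959935]
t 13.42 pos [555.1  32.5 254.9] yaw [-1.7996e+02 -1.7000e-01  8.5290e+01] F [-0.05  1.   -2.92] d [  2.8  -0.4 -90.1] r [-0.01 -0.03  0.01] rows 2.2
```

View pics/wrist10.png

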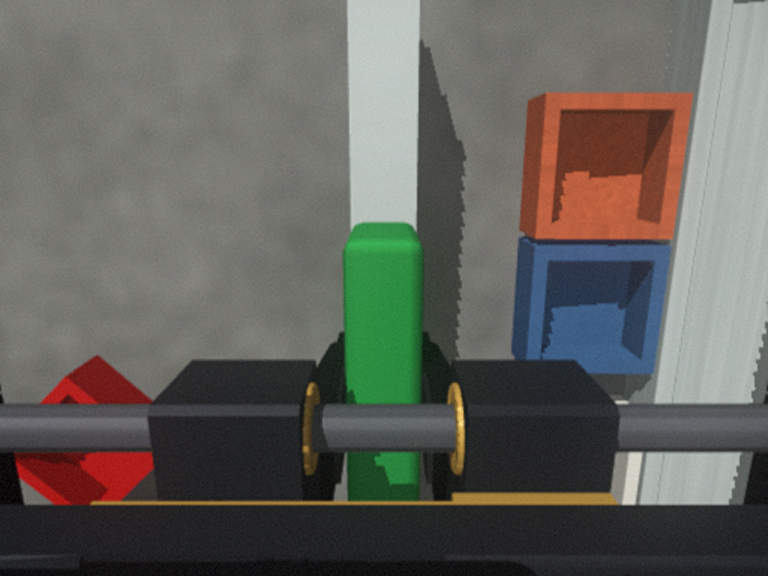

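View pics/scene10.png

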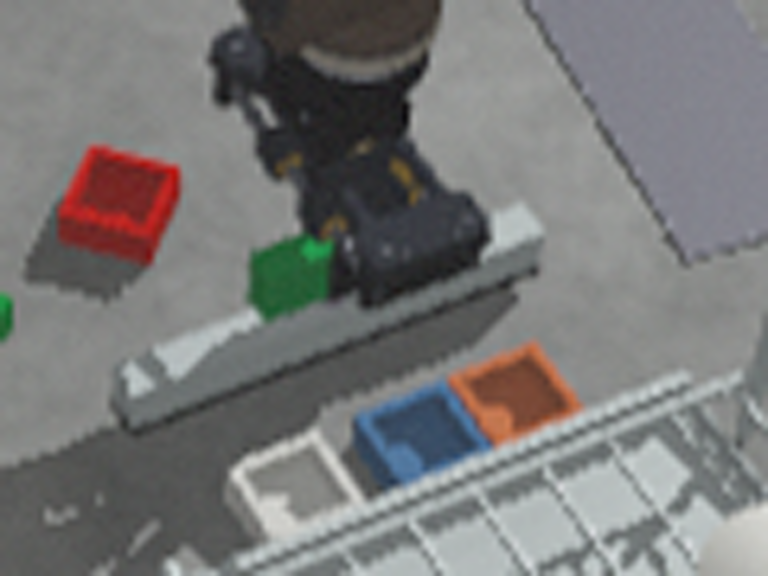

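The row of white, blue and terracotta is flush and in line along the tray. Lifting and returning to the mat.

play_rows --increments '[{"dx": 1,"dy": 0,"dz": -20,"rx": 0,"ry": 0,"rz": 0},{"dx": 2,"dy": 0,"dz": -50,"rx": 0,"ry": 0,"rz": 0},{"dx": 3,"dy": 0,"dz": -75,"rx": 0,"ry": 0,"rz": 0},{"dx": 3,"dy": 0,"dz": -90,"rx": 0,"ry": 0,"rz": 0},{"dx": 10,"dy": 0,"dz": -90,"rx": 0,"ry": 0,"rz": 0},{"dx": 30,"dy": -2,"dz": -90,"rx": 0,"ry": 0,"rz": -1},{"dx": 50,"dy": -4,"dz": -90,"rx": 0,"ry": 0,"rz": -2},{"dx": 70,"dy": -8,"dz": -90,"rx": 0,"ry": 0,"rz": -3}]' --fingers 0.0

```text
t: 14.08
eef_pos: [552.9, 103.6, 344.1]
tcp_rot: [-3.141, -0.003, 1.807]
ft_force: [-0.0, -0.2, -2.5]
opening: 0.232
```

```bash
python3 go.py 477 326 335 169.5
```

```text
t 14.08 pos [552.9 103.6 344.1] yaw [-179.98   -0.18  103.54] F [-0.04 -0.16 -2.46] d [234.  -21.7   9.8] r [ 1.000e-02 -3.000e-02 -1.099e+01] rows 9.2
```

play_rows --increments '[{"dx": 20,"dy": -8,"dz": 0,"rx": 0,"ry": 0,"rz": -1},{"dx": 42,"dy": -16,"dz": 0,"rx": 0,"ry": 0,"rz": -2},{"dx": 64,"dy": -20,"dz": 0,"rx": 0,"ry": 0,"rz": -3},{"dx": 86,"dy": -22,"dz": 1,"rx": 0,"ry": 0,"rz": -4},{"dx": 108,"dy": -22,"dz": 2,"rx": 0,"ry": 0,"rz": -5},{"dx": 130,"dy": -22,"dz": 3,"rx": 0,"ry": 0,"rz": -6},{"dx": 152,"dy": -22,"dz": 4,"rx": 0,"ry": 0,"rz": -7},{"dx": 174,"dy": -22,"dz": 5,"rx": 0,"ry": 0,"rz": -8}]' --fingers 0.0

```text
t: 14.75
eef_pos: [490.2, 269.0, 338.3]
tcp_rot: [3.14, -0.003, 2.65]
ft_force: [0.5, -0.0, -4.0]
opening: 0.237
```

```bash
python3 go.py 477 326 335 169.5
```

```text
t 14.75 pos [490.2 269.  338.3] yaw [179.93  -0.18 151.84] F [ 0.51 -0.02 -3.97] d [38.6 44.   3.5] r [ 0.02 -0.03 -2.94] rows 2.5
```

play_rows --increments '[{"dx": 13,"dy": 15,"dz": 1,"rx": 0,"ry": 0,"rz": -1},{"dx": 26,"dy": 30,"dz": 2,"rx": 0,"ry": 0,"rz": -2},{"dx": 38.5,"dy": 44,"dz": 3,"rx": 0,"ry": 0,"rz": -2.94},{"dx": 38.5,"dy": 44,"dz": 3,"rx": 0,"ry": 0,"rz": -2.94},{"dx": 38.5,"dy": 44,"dz": 3,"rx": 0,"ry": 0,"rz": -2.94}]' --fingers 0.0

```text
t: 15.17
eef_pos: [476.6, 326.8, 334.3]
tcp_rot: [3.14, -0.004, 2.958]
ft_force: [0.3, 0.4, -2.9]
opening: 0.23
```

```bash
python3 go.py 477 326 250 169.5;  python3 - <<'E'
from h import *
c=cam('scene'); save(c,'scene11.png',(240,80,420,215),4.2)
c=cam('top'); save(c,'top11.png',(105,75,305,275),3.9)
E
```

```text
t 15.17 pos [476.6 326.8 334.3] yaw [179.93  -0.21 169.5 ] F [ 0.34  0.36 -2.94] d [-0.9 -0.8 84.3] r [ 0.01 -0.03 -0.  ] rows 2.0
```

View pics/scene11.png

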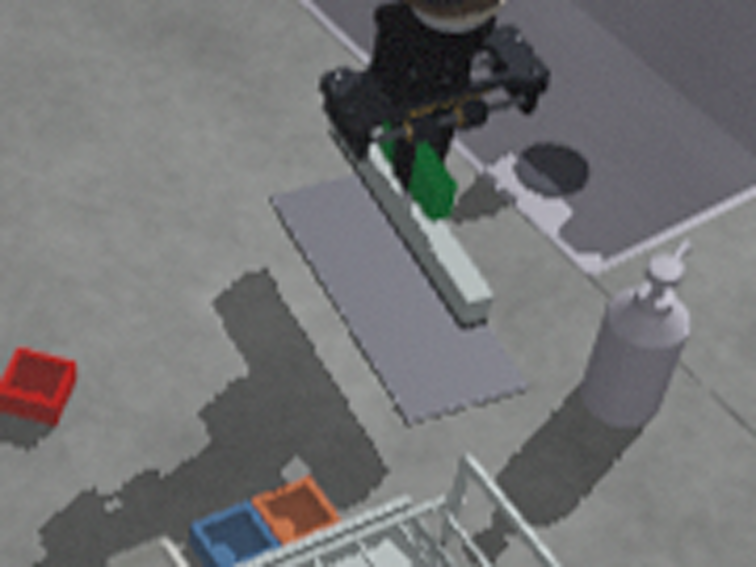

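View pics/top11.png

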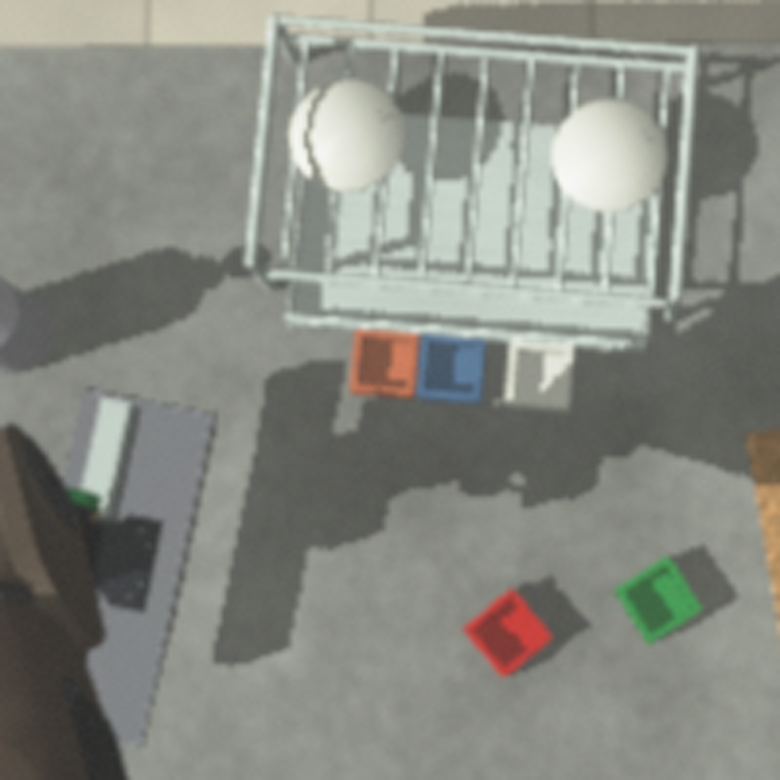

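All three dishes sit in a line against the tray, at (383,364), (450,368) and (540,374). Lowering onto the mat.

play_rows --increments '[{"dx": -0.5,"dy": -0.5,"dz": 30,"rx": 0,"ry": 0,"rz": 0},{"dx": -1,"dy": -1,"dz": 55,"rx": 0,"ry": 0,"rz": 0},{"dx": -1,"dy": -1,"dz": 72,"rx": 0,"ry": 0,"rz": 0},{"dx": -1,"dy": -1,"dz": 80,"rx": 0,"ry": 0,"rz": 0},{"dx": -1,"dy": -1,"dz": 83,"rx": 0,"ry": 0,"rz": 0},{"dx": -1,"dy": -1,"dz": 84,"rx": 0,"ry": 0,"rz": 0},{"dx": -1,"dy": -1,"dz": 84,"rx": 0,"ry": 0,"rz": 0}]' --fingers 0.0

```text
t: 15.85
eef_pos: [477.9, 324.6, 251.5]
tcp_rot: [3.139, -0.002, 2.955]
ft_force: [-0.1, 0.9, -2.7]
opening: 0.232
```

play_rows --increments '[{"dx": 0,"dy": 0,"dz": 0.7,"rx": 0,"ry": 0,"rz": 0},{"dx": 0,"dy": 0,"dz": 1.4,"rx": 0,"ry": 0,"rz": 0},{"dx": 0,"dy": 0,"dz": 1.4,"rx": 0,"ry": 0,"rz": 0}]' --fingers 0.0

```text
t: 16.1
eef_pos: [477.9, 324.6, 250.7]
tcp_rot: [3.139, -0.002, 2.955]
ft_force: [0.4, -0.0, -2.8]
opening: 0.232
```

play_rows --increments '[{"dx": 0,"dy": 0,"dz": 1,"rx": 0,"ry": 0,"rz": 0},{"dx": 0,"dy": 0,"dz": 1.6,"rx": 0,"ry": 0,"rz": 0},{"dx": 0,"dy": 0,"dz": 1.6,"rx": 0,"ry": 0,"rz": 0}]' --fingers 0.0

```text
t: 16.35
eef_pos: [477.9, 324.6, 249.1]
tcp_rot: [3.139, -0.001, 2.955]
ft_force: [-1.3, -0.3, -3.0]
opening: 0.229
```

play_rows --increments '[{"dx": 0,"dy": 0,"dz": 0.7,"rx": 0,"ry": 0,"rz": 0},{"dx": 0,"dy": 0,"dz": 1.2,"rx": 0,"ry": 0,"rz": 0},{"dx": 0,"dy": 0,"dz": 1.2,"rx": 0,"ry": 0,"rz": 0}]' --fingers 0.0

```text
t: 16.6
eef_pos: [477.9, 324.6, 247.9]
tcp_rot: [3.139, -0.002, 2.955]
ft_force: [-0.3, -0.2, -1.3]
opening: 0.231
```

play_rows --increments '[{"dx": 0,"dy": 0,"dz": 0.5,"rx": 0,"ry": 0,"rz": 0},{"dx": 0,"dy": 0,"dz": 0.5,"rx": 0,"ry": 0,"rz": 0},{"dx": 0,"dy": 0,"dz": 0.5,"rx": 0,"ry": 0,"rz": 0}]' --fingers 0.0

```text
t: 16.85
eef_pos: [477.9, 324.6, 247.9]
tcp_rot: [3.139, -0.001, 2.955]
ft_force: [-1.6, -1.1, 5.1]
opening: 0.227
```

Run:
```python
from h import *
s=env.state();print(s['eef_pos'],s['ft_force'],s['moment'])
c=cam('scene'); save(c,'scene12.png',(280,90,380,180),6.4)
```

```text
[477.92837799 324.64278752 247.86341584] [-1.64668644 -1.06877606  5.06773199] [-0.1863295   0.3419896   0.01561601]
```

View pics/scene12.png

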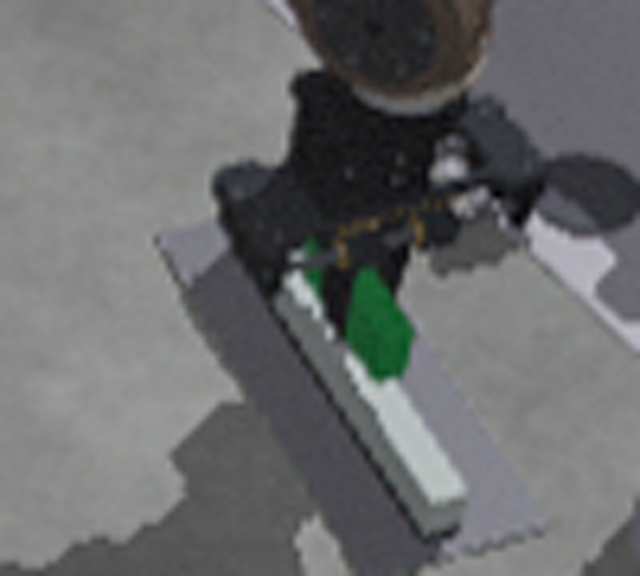

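The squeegee stands on the mat with a firm contact force. Releasing, then rising.

play_rows --increments '[{"dx": 0,"dy": 0,"dz": 0,"rx": 0,"ry": 0,"rz": 0},{"dx": 0,"dy": 0,"dz": 0,"rx": 0,"ry": 0,"rz": 0},{"dx": 0,"dy": 0,"dz": 0,"rx": 0,"ry": 0,"rz": 0},{"dx": 0,"dy": 0,"dz": 0,"rx": 0,"ry": 0,"rz": 0},{"dx": 0,"dy": 0,"dz": 0,"rx": 0,"ry": 0,"rz": 0},{"dx": 0,"dy": 0,"dz": 0,"rx": 0,"ry": 0,"rz": 0},{"dx": 0,"dy": 0,"dz": 0,"rx": 0,"ry": 0,"rz": 0},{"dx": 0,"dy": 0,"dz": 0,"rx": 0,"ry": 0,"rz": 0}]' --fingers 0.7

```text
t: 17.57
eef_pos: [477.9, 324.6, 247.8]
tcp_rot: [3.139, -0.001, 2.955]
ft_force: [0.1, -0.1, 0.0]
opening: 0.689
```

play_rows --increments '[{"dx": 0,"dy": 0,"dz": -10,"rx": 0,"ry": 0,"rz": 0},{"dx": 0,"dy": 0,"dz": -30,"rx": 0,"ry": 0,"rz": 0},{"dx": 0,"dy": 0,"dz": -60,"rx": 0,"ry": 0,"rz": 0},{"dx": 0,"dy": 0,"dz": -90,"rx": 0,"ry": 0,"rz": 0},{"dx": 0,"dy": 0,"dz": -120,"rx": 0,"ry": 0,"rz": 0},{"dx": 0,"dy": 0,"dz": -150,"rx": 0,"ry": 0,"rz": 0},{"dx": 0,"dy": 0,"dz": -170,"rx": 0,"ry": 0,"rz": 0},{"dx": 0,"dy": 0,"dz": -170,"rx": 0,"ry": 0,"rz": 0}]' --fingers 0.7

```text
t: 18.23
eef_pos: [477.9, 324.1, 423.0]
tcp_rot: [3.134, 0.005, 2.955]
ft_force: [0.7, 0.4, -1.1]
opening: 0.7
```

```bash
python3 go.py 480 60 430 169
python3 - <<'E'
from m import *
c=cam('wrist'); save(c,'wrist13.png')
t=cam('top'); save(t,'top13.png',(105,75,305,275),3.9)
print('terra',rect(t,near(t,203,168,13,lambda h,s,v:((h<15)|(h>170))&(s>80)),26))
print('blue',rect(t,near(t,220,169,14,lambda h,s,v:(abs(h-107)<12)&(s>70)),26))
hsv=cv2.cvtColor(c['image'],cv2.COLOR_RGB2HSV); m=(abs(hsv[:,:,0].astype(int)-64)<14)&(hsv[:,:,1]>100)
print('grip',rect(c,big(m),95))
E
```

```text
t 18.23 pos [477.9 324.1 423. ] yaw [179.57   0.26 169.34] F [ 0.69  0.37 -1.07] d [ -50.9 -259.1   -8.7] r [0.07 0.04 0.06] rows 6.3
terra (649.1, 91.9, 55.3, 55.8, 89.7)
blue (645.6, 33.0, 52.4, 53.2, 85.1)
grip (477.6, 325.5, 21.6, 99.3, 79.1)
```

View pics/wrist13.png

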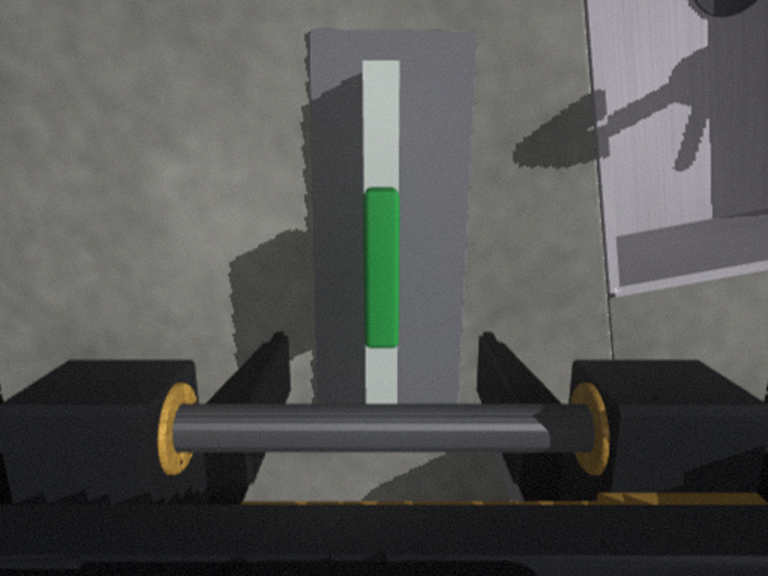

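View pics/top13.png

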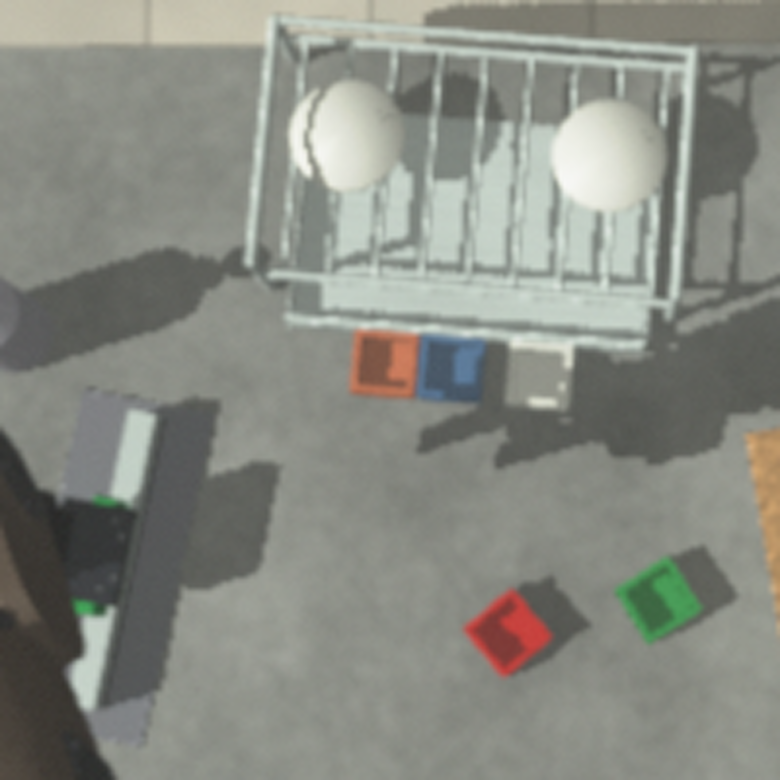

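The squeegee stands centred on the mat: grip at (477.6, 325.5), against the mat centre near (475, 329). One closer look at the row before handing in.

```bash
python3 go.py 560 -60 430 85
```

```text
t 18.33 pos [477.7 323.9 418.7] yaw [179.77  -0.   169.33] F [-0.34  0.31  0.29] d [-152.  -362.   -12.8] r [ 0.03 -0.03 14.05] rows 11.8
```

play_rows --increments '[{"dx": -10,"dy": -24,"dz": -2,"rx": 0,"ry": 0,"rz": 1},{"dx": -20,"dy": -48,"dz": -4,"rx": 0,"ry": 0,"rz": 2},{"dx": -31,"dy": -74,"dz": -6,"rx": 0,"ry": 0,"rz": 3},{"dx": -42,"dy": -100,"dz": -8,"rx": 0,"ry": 0,"rz": 4},{"dx": -53,"dy": -126,"dz": -10,"rx": 0,"ry": 0,"rz": 5},{"dx": -64,"dy": -152,"dz": -12,"rx": 0,"ry": 0,"rz": 6},{"dx": -75,"dy": -178,"dz": -12,"rx": 0,"ry": 0,"rz": 7},{"dx": -86,"dy": -204,"dz": -12,"rx": 0,"ry": 0,"rz": 8}]' --fingers 0.7

```text
t: 19.0
eef_pos: [524.4, 106.1, 428.7]
tcp_rot: [3.141, -0.004, 2.112]
ft_force: [1.5, 0.3, 0.2]
opening: 0.701
```

```bash
python3 go.py 560 -60 430 85
```

```text
t 19.0 pos [524.4 106.1 428.7] yaw [179.97  -0.23 121.03] F [1.55 0.35 0.24] d [-160.7  -55.1   -2. ] r [-0.01 -0.04  6.01] rows 5.0
```

play_rows --increments '[{"dx": -27,"dy": -9,"dz": 0,"rx": 0,"ry": 0,"rz": 1},{"dx": -54,"dy": -18,"dz": 0,"rx": 0,"ry": 0,"rz": 2},{"dx": -80,"dy": -27,"dz": 0,"rx": 0,"ry": 0,"rz": 3},{"dx": -107,"dy": -36,"dz": 0,"rx": 0,"ry": 0,"rz": 4},{"dx": -134,"dy": -45,"dz": 0,"rx": 0,"ry": 0,"rz": 5},{"dx": -160,"dy": -55,"dz": -2,"rx": 0,"ry": 0,"rz": 6},{"dx": -160,"dy": -55,"dz": -2,"rx": 0,"ry": 0,"rz": 6},{"dx": -160,"dy": -55,"dz": -2,"rx": 0,"ry": 0,"rz": 6}]' --fingers 0.7

```text
t: 19.67
eef_pos: [559.8, -60.4, 428.6]
tcp_rot: [-3.137, -0.004, 1.483]
ft_force: [0.1, 0.4, -0.2]
opening: 0.701
```

Run:
```python
from m import *
import pickle
c=cam('wrist'); save(c,'wrist14.png'); pickle.dump(c,open('w14.pkl','wb'))
s=cam('scene'); save(s,'scene14.png')
for n,p in dict(t=(650,92,26),b=(646,33,26),w=(638,-43,26)).items(): print(n,proj(c,p))
```

```text
t (np.float64(330.8060343595831), np.float64(15.394256007983756))
b (np.float64(328.8349675776417), np.float64(76.80307051930689))
w (np.float64(323.953098030505), np.float64(149.20691613315543))
```

View pics/wrist14.png

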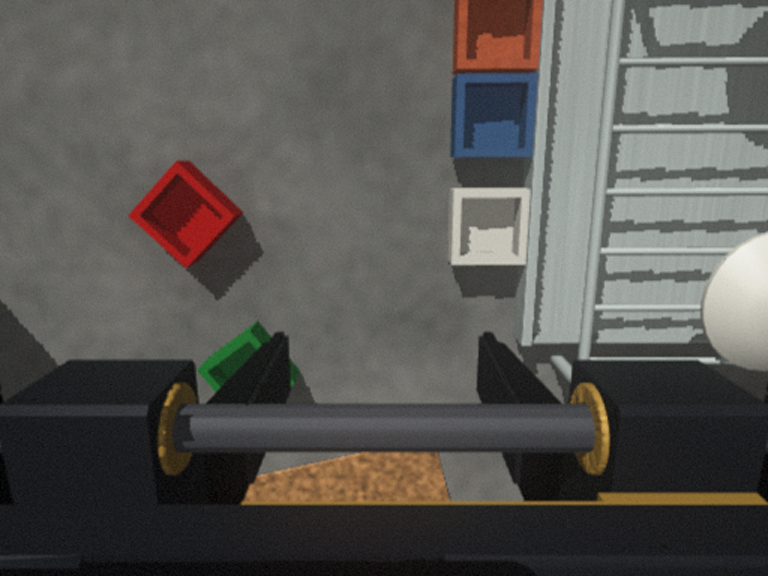

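View pics/scene14.png

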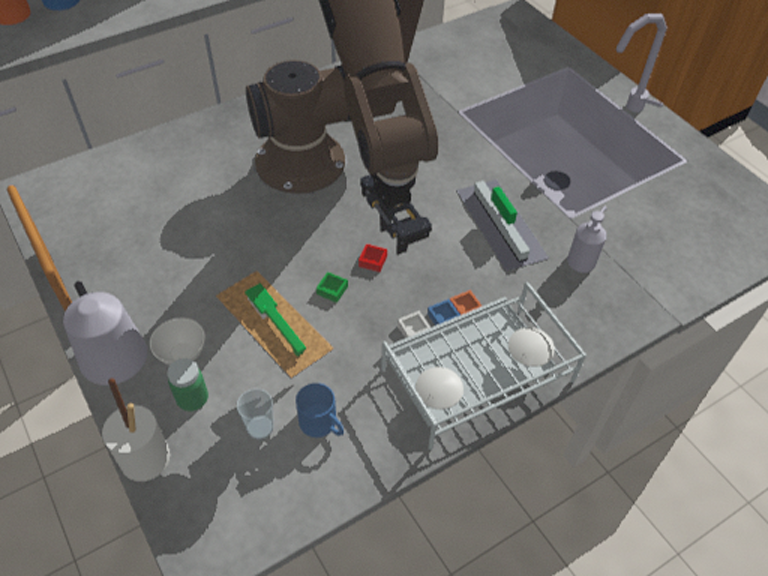

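Run:
```python
from m import *
import pickle
c=pickle.load(open('w14.pkl','rb'))
n=np.array([.9965,-.0832])
for nm,cnt in dict(blue=near(c,330,77,32,lambda h,s,v:(abs(h-107)<12)&(s>70)),white=near(c,326,150,29,lambda h,s,v:(v>150)&(s<60))).items():
    r=rect(c,cnt,26); print(nm,r,'front gap to lip',n@(np.array([672.2,0])-np.array(r[:2]))-28)
def P(u,v,z=26): return ray(c,u/1.5,v/1.5,z)[:2]
# top back edges: corners by eye
for nm,a in dict(white=[(529,189),(526,265)],blue=[(537,74),(533,157)],terra=[(543,0),(539,71)]).items():
    q=[P(*x) for x in a]; print(nm,[round(float(n@(np.array([672.2,0])-x)),1) for x in q])
print(env.state()['ft_force'],env.state()['opening'],np.abs(env.state()['qvel']).max())
```

```text
blue (645.6, 32.8, 55.2, 58.8, 85.0) front gap to lip 1.2358600000000237
white (642.4, -46.5, 59.0, 62.0, 85.0) front gap to lip -2.1730999999999305
white [0.3, -1.2]
blue [-0.0, -1.1]
terra [-0.8, -1.3]
[ 0.49794769  0.08909343 -0.08948322] 0.7005214312433603 0.015825217458147023
```

All three front edges lie on the tray lip within about 1 mm, and blue and white read 85.0°, the rack's angle. The robot is clear of everything, so I'm handing in.

```bash
python3 -c "
from h import *
print(env.job_done())"
```

```text
the job is handed in; nothing more can be done
None
```

I pushed the three soap dishes with the squeegee's blade into one row against the drip tray. I then stood the squeegee back on its grey mat and handed the job in at about 20 s. No verdict is reported.

- **Pressing:** Wrist force rose to about 8 N, then 9–11 N, and held there for over half a second. The highest reading I saw was 10.7 N. I could not measure the load on each dish. That all three were pressed is inferred from the near-zero turning moment and the pictures.
- **Dishes at the end:** In the last close wrist view, all three front edges lie on the tray's front within about 1 mm, in one line. Blue and white measure 85.0°, which is the rack's angle. Terracotta was partly out of that picture; its visible front edge lines up with the other two.
- **One check disagreed:** An automatic colour-mask fit put white about 3 mm further forward than blue. The white mask came out 59 x 62 mm instead of 56 x 56, so I trusted the edge measurement instead.
- **Squeegee:** It is upright, within about 5 mm of the mat's middle and about 1° of its long side.
- **Everything else:** The other things looked unmoved in the last scene picture, judged by eye. The gripper was clear of everything.

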